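Ready the lab balance: hang-off pan, fresh hold, seat it, unlock

TASK

Get the precision balance ready for weighing: lift the rectangular weighing pan up and off its hook on the rack, put it down on the sloping stand and let go of it, then take a fresh hold by its two long sides and lay it gently on the balance, flat, open side up, fully down between the corner posts, with its hanging tab pointing to the back of the balance. Only when the pan is seated, slide the transport lock at the front of the balance all the way to its left end stop (as seen from the robot). Leave the spatula on its hook and do not disturb the other things on the bench.

Things in the scene. Friction and masses are not known exactly. Their poses are not given: they have to be found in the camera images.
- pan: bare steel weighing pan, 0.2 kg: tray 105 x 58 mm, 16 mm high, walls 3 mm, with a flat tab (40 mm wide, 4 mm thick) carrying its floor on 56 mm past one short end: a hole 28 mm long, 24 mm wide, then 28 mm of solid plate. Origin: centre of the tray's underside; x towards the tab, y across, z out of the open side. Starts hanging by the hole: x up, open side facing out of the rack (rack's -x)
- pan_tab (a point): middle of the tab's far end edge, 108.5 mm from the pan's origin along its x (the top edge while it hangs)
- rack: fixed metal rack, base 120 x 200 mm, two flat hooks 100 mm apart; origin under the base, x from hook tips to crossbar, z up. A hook is a level bar 10 mm wide, 5 mm thick, top 175 mm above the bench, ending in a tip 10 mm above the bar, 5 mm thick. The pan hangs about 27 mm inside the tip; crossbar (no higher than the bars) 45 mm behind it; it must rise 10 to 23 mm to pass the tip
- rack_hook_left (a point): top front end of the tip of the hook at the rack's +y side
- rack_hook_right (a point): top front end of the tip of the hook at the rack's -y side
- spatula: plaster spatula of dark wood with a steel blade, 176 mm long and 38 mm wide at its loop, hanging on the other hook; leave it there. Origin near its middle, x up along it
- stand: fixed grey sloping stand, base 130 x 100 mm, about 115 mm high; origin under the base, x to its high side, z up. Its back plate, 40 mm wide and 110 mm long, rises at 60 degrees to the bench towards +x; at its foot a trough 80 mm wide, 26 mm deep, square to the back, with a lip 8 mm high. The pan rests floor on the back, open side up, tab end uppermost, the other short end in the trough
- stand_foot (a point): the inner corner of back and trough, at mid-width: where the lower edge of the pan's underside comes to rest; 30 mm before the stand's origin (-x) and 20 mm above the bench
- balance: fixed balance, white casing 240 mm deep (x), 190 mm wide (y), 50 mm high; origin under its middle, x to its back, z up. On top a carrier, 90 x 36 mm and 20 mm high, between eight flat posts, two at each corner, that rise 10 mm above it and leave 4 mm of play on every side of the pan's tray; the tab passes between the two back posts; the long sides are free over the middle 76 mm
- balance_seat (a point): centre of the carrier's top, 30 mm behind the balance's middle and 70 mm above the bench: where the origin of the seated pan belongs, its x along the balance's x
- lock (a joint): transport lock on the balance, a black upright grip 28 mm (balance's x) by 20 mm (y) and 40 mm high that slides along the balance's +y: 0 at the right end as seen from the robot (locked), 0.07 m at the left end stop (free); rubs with about 2 N
- lock_top (a point): centre of the lock grip's top face, 104 mm above the bench
- cast_a: plaster dental cast, 62 x 66 x 40 mm, loose; origin under its middle
- cast_b: second plaster dental cast, 62 x 66 x 40 mm, loose; origin under its middle
- tool_cup: white cup with instruments, 72 mm wide, 165 mm high in all, loose; origin under its middle
- jar: amber jar, 60 mm wide, 110 mm high, loose; origin under its middle
- wax_box: wax box, 75 x 50 x 22 mm, loose; origin under its middle
Mind the look-alikes: they are no part of the job. What is shaped like the pan but green or turquoise is not meant.

How it is judged (in metres and radians):
On the way, in this order (a step that is already met when the one before it is completed fails the run):
1. the pan is off the rack, put down on the sloping stand, at rest and let go (distance between pan and stand_foot below 0.13 m and contact force between pan and stand above 0.3 N and contact force between the fingers and pan below 0.05 N and linear speed of pan below 0.03 m/s), for 0.2 s.
2. the pan lies flat and fully down on the balance, tab to the back, let go (horizontal distance between pan and balance_seat below 0.008 m and z of pan in the frame of balance_seat below 0.004 m and angle between pan's own z axis and vertical below 0.06 rad and x of pan_tab in the frame of balance_seat above 0.09 m and contact force between the fingers and pan below 0.05 N), for 0.2 s.
3. the transport lock is at its left end stop (value of joint lock above 0.066 m), for 0.1 s.
At the end, for the whole second after the job is handed in: the pan rests level (0.06 rad), open side up, on the balance: origin within 8 mm of the seat centre from above and less than 4 mm over it, tab to the back (over 90 mm behind the centre), at rest; the lock is within 4 mm of its left end stop (horizontal distance between pan and balance_seat below 0.008 m and z of pan in the frame of balance_seat below 0.004 m and angle between pan's own z axis and vertical below 0.06 rad and x of pan_tab in the frame of balance_seat above 0.09 m and value of joint lock above 0.066 m and linear speed of pan below 0.02 m/s); the robot touches nothing.
It fails at once if the spatula is moved by more than 40 mm (distance of spatula from where it was at the start of the episode above 0.04 m).
It fails at once if a cast, the cup, the jar or the wax box is moved by more than 40 mm (distance of any of cast_a, cast_b, tool_cup, jar, wax_box from where it was at the start of the episode above 0.04 m).
It fails at once if the pan is dropped or pressed on the balance with more than 60 N (contact force between pan and balance above 60 N).
It also fails if it takes over 72 s, if anything falls off the work surface, if the arm or the gripper's body presses on something with over 40 N, if the wrist force passes 120 N, or if a joint passes its speed limit or range.

ROBOT

A 6-joint arm with a two-finger parallel gripper is mounted at the origin on the work surface. World frame = base frame: x ahead of the robot, y to its left, z up, the work surface at z = 0. Lengths are in m, angles in degrees, forces in N, time in s.
With the tool pointing down it reaches from about 0.275 to 1 m from the base axis. Payload 8.4 kg.
Tool frame: the origin (TCP) lies between the finger pads; the fingertips stand 22 mm ahead of it and the grasp point (between the pads) lies 3 mm ahead of it; z points along the fingers, y is the direction in which the jaws open and shut (so a half turn about z gives the same grasp; the last joint's range is limited). The gripper opens to 85 mm and grips with 20 to 120 N. Pads are 22 mm wide; open, the fingers measure 114 mm over their backs; the gripper's body (76 mm by 85 mm) begins 54 mm behind the grasp point. The pads swing forward as they close: fully open they stand 13 mm farther back than shut.
Start: joints at [63.518, 20.225, 93.587, -0, 66.188, -0.138], TCP at [0.277, 0.56, 0.253] pointing down, gripper open.
Joint ranges: [-150.9, 150.9], [-52.94, 120.26], [3.33, 152.33], [-74.26, 254.26], [0, 154.13], [-172.89, 172.89]. Speed limits (degrees/s): [127.2, 127.2, 159.86, 180, 180, 180].

INTERFACE

Orientations are given as [roll, pitch, yaw] about the fixed x, y, z axes, in that order (R = Rz(yaw) Ry(pitch) Rx(roll)).
In Python, from workcell import ctrl gives the robot as it stands. The module is installed in compiled form; this text tells all that it offers.
- The arm moves only by the tool move_arm, never from a script. Its argument "series" is a list of rows, each a list of 3 entries, a list of its own where there are three numbers: the shift along the tool's x, y, z in cm, then the turn, a rotation vector about the tool's x, y, z in rad, then the closure, from -1 (fully open) to 1 (shut). A call has 1 to 10 rows; each row is the pose to reach, as a shift and turn from the pose commanded when the call began, along the tool's axes at that moment; what a row does not reach only later rows make up. A row lasts 1/12 s, in which the tool goes at most 41.7 mm and 7.16 degrees, less where a joint would pass 70% of its speed; a pose out of reach is approached as far as the arm can. A call with a gripper value outside its range is refused whole. The fingers move at their own pace and stop on an object; "newtons" is the grip in N (left out, the last holds). Time passes only in rows, so rows that repeat a pose let the fingers close. It gives the time, the measured TCP pose, the force and the opening at its end, in the units of the state.
- ctrl.get_obs(): the state, without advancing time (a new reading comes with each control period).
- ctrl.capture(name): name is "scene" or "top" or "wrist"; returns the picture (480x640x3 uint8, red, green, blue); there is no depth.
- ctrl.calibration(name): a dict with "fx", "fy", "cx", "cy" (pixels), "R" (3x3) and "t" (3): a world point X has camera coordinates R X + t. Camera axes: x right, y down, z forward; pixel columns grow to the right and rows downward; lengths in m; the calibration is good to about 2 mm. A picture is of the moment at which its call begins: read the wrist's pose just before it. calibration takes no time and is no camera call; for the wrist camera it gives the pose at the moment of the call.
- ctrl.hand_in(): hands the job in, once; it reports no verdict.
The state is a dict: "time": time; "q": joint angles; "qvel": joint speeds; "effort": joint torques, N m; "eef_pos": TCP position; "tool_rot": TCP orientation; "ft_force": force on the tool from outside, world axes, zero at the start; "torque": the same for the moment, N m; "gripper_width": finger opening in m.
Only numpy, scipy, OpenCV 4.12 (cv2) and the standard library are available. Lean on these libraries where they do the work, as an engineer would, in place of code of your own. Each camera call takes 0.05 s, during which the arm holds its last target. There are 200 camera calls.

## Working session

There is one attempt and no reset: what is moved stays moved. The work goes in short steps, Python scripts to look and compute and a tool call to move; the robot and the scene stay as the last step left them, time stands still between calls to the robot, and variables do not carry over. Pictures are saved under pics/ and viewed, about 8 in all and at most 12, crops included, and the job is handed in when it is done.

Besides the shell and the picture viewer there is one more tool, called in YAML: its name, and indented under it one key for each argument. move_arm: Moves the arm, as the interface text tells. Its arguments: {"type":"object","properties":{"series":{"type":"array","items":{"type":"array"}},"newtons":{"type":"number"}},"required":["series"]}

```bash
mkdir -p pics; python3 - <<'E'
from workcell import ctrl
import cv2,numpy as np
print(ctrl.get_obs())
for n in("scene","top"):
    im=ctrl.capture(n); cv2.imwrite(f"pics/{n}0.png",im[...,::-1])
    print(n,ctrl.calibration(n))
E
```

```text
{'time': 0.0, 'q': array([ 6.35177908e+01,  2.02625001e+01,  9.36289070e+01,  2.40556918e-03,
        6.61882429e+01, -1.38783270e-01]), 'qvel': array([ 0.00912833, -0.04294825, -0.01391567,  0.09076498, -0.00488173,
       -0.07641976]), 'effort': array([-4.96754583e-04, -6.05248189e+01, -3.42068374e+01, -1.68762022e-04,
        9.34777607e-03,  1.81977663e-05]), 'eef_pos': array([0.27714678, 0.55969442, 0.25256278]), 'tool_rot': array([-1.79920356e+02, -2.39237089e-03,  1.53655600e+02]), 'ft_force': array([0.03777319, 0.57629632, 1.03008938]), 'torque': array([-0.00295959,  0.03133035,  0.02115466]), 'gripper_width': 0.08547289723356741}
scene {'fx': 569.6019936832064, 'fy': 569.6019936832064, 'cx': 317.951361878021, 'cy': 242.59265016875744, 'R': array([[-0.1261404 ,  0.9918718 , -0.01670121],
       [ 0.69784128,  0.07675647, -0.71212779],
       [-0.70505755, -0.10148288, -0.70185118]]), 't': array([ 0.06255023, -0.29317885,  2.00315383])}
top {'fx': 475.0618421697492, 'fy': 475.0618421697492, 'cx': 317.42043045762847, 'cy': 239.7257128771384, 'R': array([[ 7.53297565e-02, -9.97158506e-01,  5.85194337e-04],
       [-9.72123878e-01, -7.35691815e-02, -2.22626910e-01],
       [ 2.22037369e-01,  1.62015495e-02, -9.74903542e-01]]), 't': array([-0.03341018,  0.60507045,  1.21185673])}
```

View pics/scene0.png

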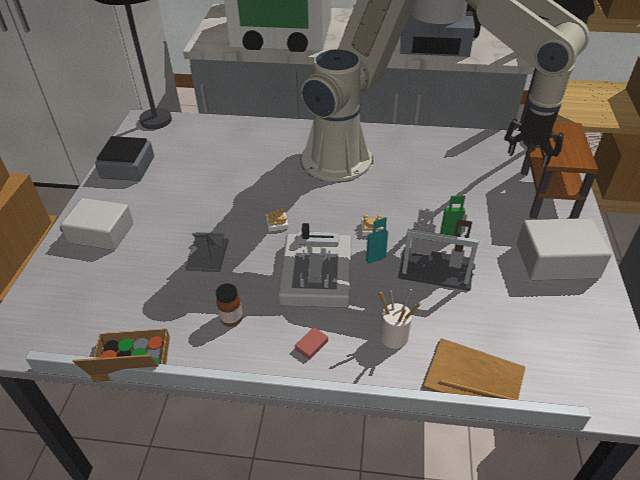

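View pics/top0.png

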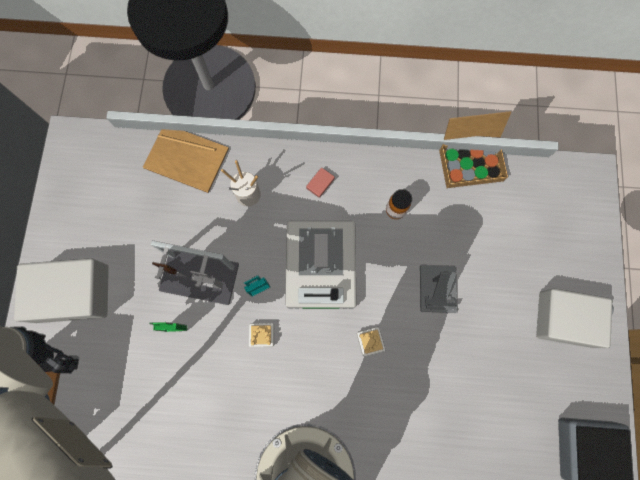

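Scene: the rack is at top-view (198,275), with the spatula at about (168,267) and the pan near (205,270). The balance is at (320,265), the stand at (438,288), and green and turquoise decoys stand in front of the rack. Next I'll enlarge crops.

```bash
python3 - <<'E'
import cv2,numpy as np
t=cv2.imread("pics/top0.png");s=cv2.imread("pics/scene0.png")
def c(im,x,y):
    return cv2.resize(im[y:y+75,x:x+100],(400,300),interpolation=cv2.INTER_CUBIC)
a=np.vstack([np.hstack([c(t,148,235),c(s,390,205)]),np.hstack([c(t,275,225),c(t,390,250)])])
cv2.imwrite("pics/c1.png",a)
E
```

```text
(no output)
```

View pics/c1.png

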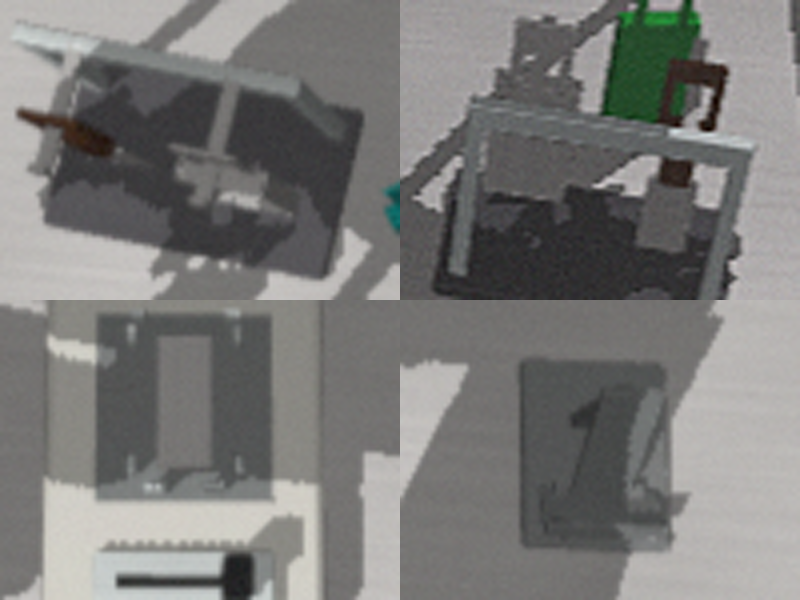

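```bash
cat > h.py <<'E'
from workcell import ctrl
import cv2,numpy as np
from scipy.spatial.transform import Rotation as Ro
def ray(c,u,v):
    R=np.array(c["R"]);t=np.array(c["t"])
    return -R.T@t, R.T@np.array([(u-c["cx"])/c["fx"],(v-c["cy"])/c["fy"],1])
def onz(c,u,v,z):
    o,d=ray(c,u,v); return o+d*(z-o[2])/d[2]
def proj(c,X):
    p=np.array(c["R"])@np.array(X)+np.array(c["t"]); return c["cx"]+c["fx"]*p[0]/p[2], c["cy"]+c["fy"]*p[1]/p[2]
def tri(*crs):
    A=np.zeros((3,3));b=np.zeros(3)
    for c,u,v in crs:
        o,d=ray(c,u,v);d/=np.linalg.norm(d);P=np.eye(3)-np.outer(d,d);A+=P;b+=P@o
    X=np.linalg.solve(A,b); return X,[np.round(np.array(proj(c,X))-(u,v),1) for c,u,v in crs]
def toolR(deg): return Ro.from_euler("xyz",deg,degrees=True)
def rel(p,M,obs=None):
    """shift cm & rotvec in the current tool frame to reach TCP p, rotation matrix M"""
    o=obs or ctrl.get_obs(); R=toolR(o["tool_rot"])
    return np.round(R.inv().apply(np.array(p)-o["eef_pos"])*100,2), np.round((R.inv()*Ro.from_matrix(M)).as_rotvec(),3)
E
python3 - <<'E'
from h import *
c=ctrl.calibration("top")
f=lambda n,x,y,z:print(n,np.round(onz(c,x,y,z),3))
print("cams",[np.round(ray(ctrl.calibration(n),320,240)[0],3) for n in("top","scene","wrist")])
f("balseat",275+185/4,225+100/4,.07);f("lock",275+240/4,225+275/4,.104)
f("bal TL",287,222,.05);f("bal TR",355,222,.05)
f("cross L",148+20/4,235+35/4,.175);f("cross R",148+297/4,235+85/4,.175)
f("hook tip?",148+205/4,235+190/4,.18);f("rack base FL",148+45/4,235+220/4,.005);f("rack base FR",148+325/4,235+275/4,.005)
for x,y in((522,360),(670,360),(670,548),(522,548)):f("st",390+(x-400)/4,250+(y-300)/4,.0)
c=ctrl.calibration("wrist");R=toolR(ctrl.get_obs()["tool_rot"]).as_matrix()
print("wrist cam in tool",np.round(R.T@(ray(c,320,240)[0]-ctrl.get_obs()["eef_pos"]),3),np.round(np.array(c["R"])@R,3),c["fx"])
E
```

```text
cams [array([ 0.322, -0.008,  1.316]), array([1.625, 0.164, 1.198]), array([0.204, 0.597, 0.374])]
balseat [ 0.578 -0.     0.07 ]
lock [ 0.46  -0.044  0.104]
bal TL [0.654 0.1   0.05 ]
bal TR [ 0.668 -0.087  0.05 ]
cross L [0.541 0.413 0.175]
cross R [0.523 0.239 0.175]
hook tip? [0.454 0.286 0.18 ]
rack base FL [0.445 0.439 0.005]
rack base FR [0.422 0.241 0.005]
st [ 0.571 -0.281  0.   ]
st [ 0.578 -0.384  0.   ]
st [ 0.447 -0.386  0.   ]
st [ 0.44  -0.284  0.   ]
wrist cam in tool [ 0.082  0.001 -0.121] [[ 0.     1.     0.   ]
 [-0.948  0.    -0.317]
 [-0.317 -0.     0.948]] 421.0431516619908
```

```bash
cat >> h.py <<'E'
def down(yaw): return Ro.from_euler("xyz",[180,0,yaw],degrees=True).as_matrix()
E
python3 -c "
from h import *
print(rel([.44,.30,.37],down(83.5)))"
```

```text
(array([-26.12, -16.06, -11.72]), array([-1.000e-03,  1.000e-03,  1.224e+00]))
```

move_arm:
  series:
    - [[0, 0, -4], [0, 0, 0.12], -1]
    - [[0, 0, -8], [0, 0, 0.24], -1]
    - [[-3, -2, -11.7], [0, 0, 0.36], -1]
    - [[-6.5, -4, -11.7], [0, 0, 0.48], -1]
    - [[-10, -6, -11.7], [0, 0, 0.6], -1]
    - [[-13.4, -8, -11.7], [0, 0, 0.72], -1]
    - [[-17, -10, -11.7], [0, 0, 0.84], -1]
    - [[-20.3, -12, -11.7], [0, 0, 0.96], -1]
    - [[-24, -14, -11.7], [0, 0, 1.08], -1]
    - [[-26.1, -16.1, -11.7], [0, 0, 1.2], -1]

```text
time: 0.93
eef_pos: [0.4416, 0.2976, 0.37]
tool_rot: [180.0, 0.0, 84.5]
ft_force: [-0.1, 0.1, -0.2]
gripper_width: 0.0855
```

move_arm:
  series:
    - [[0, 0, 0], [0, 0, 0.025], -1]
    - [[0, 0, 0], [0, 0, 0.025], -1]
    - [[0, 0, 0], [0, 0, 0.025], -1]

```text
time: 1.18
eef_pos: [0.4398, 0.2999, 0.3701]
tool_rot: [-180.0, -0.0, 83.5]
ft_force: [-0.1, 0.1, -0.3]
gripper_width: 0.0855
```

```bash
python3 - <<'E'
from h import *
import pickle
o=ctrl.get_obs();c=ctrl.calibration("wrist");im=ctrl.capture("wrist");cv2.imwrite("pics/w1.png",im[...,::-1])
pickle.dump(c,open("w1.pkl","wb"));print(o["eef_pos"],o["tool_rot"],o["q"],o["time"])
E
```

```text
[0.43979923 0.2998504  0.37008666] [-1.79976619e+02 -3.07924827e-03  8.35014708e+01] [3.41137083e+01 6.44182638e+00 9.65010182e+01 1.80139033e-02
 7.70729012e+01 4.06082045e+01] 1.1833
```

View pics/w1.png

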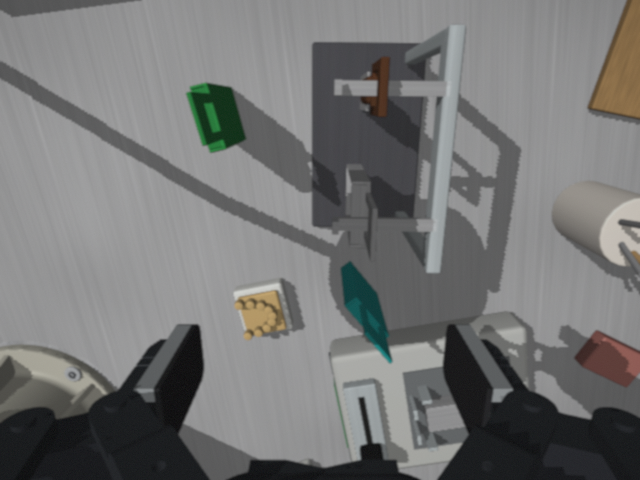

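Wrist view: hook tips at about (336,88) and (334,225). The hanging pan's tab top edge runs from (375,193) to (374,257), and the spatula is at (380,88), on the left hook. Crop to refine.

```bash
python3 - <<'E'
from h import *
im=cv2.imread("pics/w1.png")
cv2.imwrite("pics/w1c.png",cv2.resize(im[150:275,300:460],(800,625),interpolation=cv2.INTER_CUBIC)[:600])
E
```

```text
(no output)
```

View pics/w1c.png

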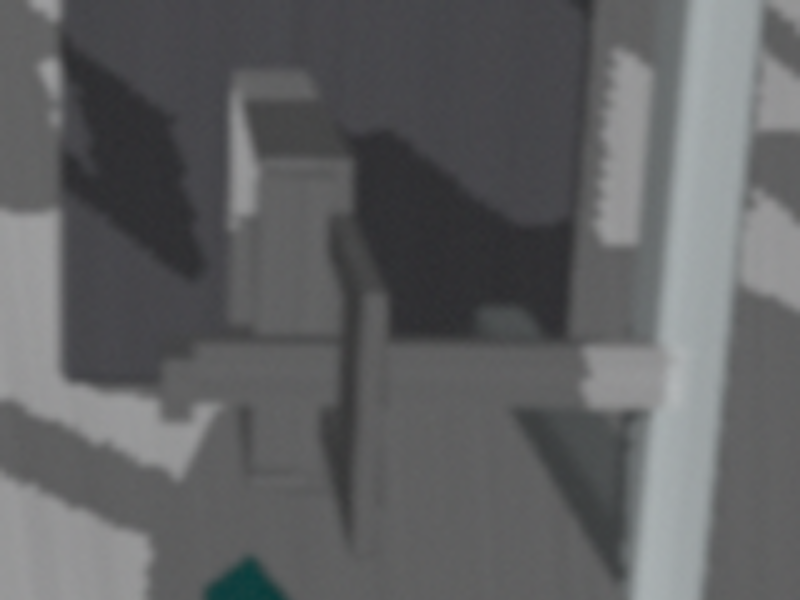

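```bash
python3 - <<'E'
from h import *
import pickle
c=pickle.load(open("w1.pkl","rb"))
f=lambda n,x,y,z:print(n,np.round(onz(c,x,y,z),4))
g=lambda n,x,y,z:f(n,300+x/5,150+y/5,z)
g("tabA",372,292,.203);g("tabB",366,550,.203);g("tip far top",163,390,.185);g("tip near",195,375,.185)
f("ltip",335,88,.185)
g("bar in",650,375,.175);g("tray top",305,158,.203-.056);g("crossN",665,560,.175)
f("crossA",455,30,.175);f("crossB",432,270,.175)
f("balTL",333,350,.05);f("turq1",345,268,.16);f("turq2",388,358,.16)
f("b1",313,43,.0);f("b2",313,226,.0)
E
```

```text
tabA [0.4765 0.3078 0.203 ]
tabB [0.4728 0.2692 0.203 ]
tip far top [0.4456 0.2915 0.185 ]
tip near [0.4507 0.2933 0.185 ]
ltip [0.4578 0.3904 0.185 ]
bar in [0.5214 0.2824 0.175 ]
tray top [0.4727 0.3172 0.147 ]
crossN [0.5228 0.2511 0.175 ]
crossA [0.5427 0.4182 0.175 ]
crossB [0.5218 0.2442 0.175 ]
balTL [0.4285 0.0989 0.05  ]
turq1 [0.4521 0.2478 0.16  ]
turq2 [0.4826 0.1554 0.16  ]
b1 [0.4447 0.4427 0.    ]
b2 [0.4204 0.2421 0.    ]
```

```bash
python3 -c "
from h import *
print(rel([.4747,.2885,.25],down(83.1)),rel([.4747,.2885,.2005],down(83.1)))"
```

```text
(array([-0.79,  3.63, 12.01]), array([-0.   , -0.   ,  0.008])) (array([-0.79,  3.63, 16.96]), array([-0.   , -0.   ,  0.008]))
```

move_arm:
  series:
    - [[-0.8, 3.63, 0], [0, 0, 0.008], 0.72]
    - [[-0.8, 3.63, 3], [0, 0, 0.008], 0.72]
    - [[-0.8, 3.63, 6], [0, 0, 0.008], 0.72]
    - [[-0.8, 3.63, 9], [0, 0, 0.008], 0.72]
    - [[-0.8, 3.63, 12], [0, 0, 0.008], 0.72]
    - [[-0.8, 3.63, 12], [0, 0, 0.008], 0.72]
    - [[-0.8, 3.63, 12], [0, 0, 0.008], 0.72]
  newtons: 40

```text
time: 1.82
eef_pos: [0.4739, 0.2884, 0.2493]
tool_rot: [-179.8, 0.1, 83.1]
ft_force: [-1.1, -0.2, 0.7]
gripper_width: 0.012
```

```bash
python3 - <<'E'
from h import *
o=ctrl.get_obs();im=ctrl.capture("wrist")
cv2.imwrite("pics/w2.png",im[...,::-1]);print(o["eef_pos"],o["gripper_width"],rel([.4747,.2885,.2005],down(83.1)))
E
```

```text
[0.47385542 0.28838685 0.24933396] 0.011978650529856692 (array([-0.04, -0.02,  5.06]), array([-0., -0.,  0.]))
```

View pics/w2.png

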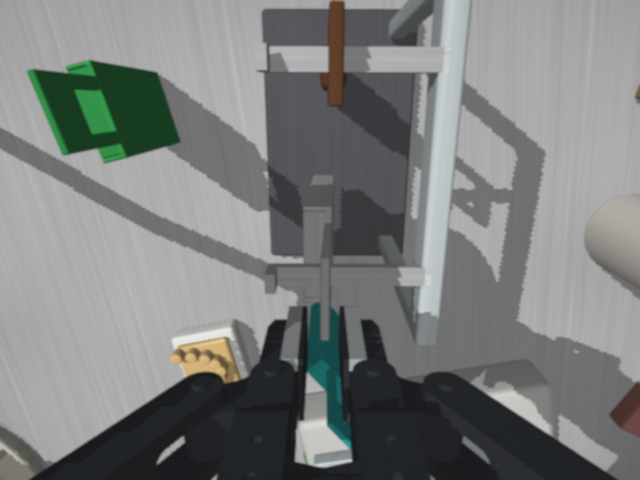

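The tab's edge at column 325 lies centrally between the pads at 303 and 347, and the hook tip is clear. I'll descend and grip.

move_arm:
  series:
    - [[0, 0, 1.5], [0, 0, 0], 0.72]
    - [[0, 0, 3], [0, 0, 0], 0.72]
    - [[0, 0, 4.2], [0, 0, 0], 0.72]
    - [[0, 0, 5], [0, 0, 0], 0.72]
    - [[0, 0, 5], [0, 0, 0], 0.72]
    - [[0, 0, 5], [0, 0, 0], 1]
    - [[0, 0, 5], [0, 0, 0], 1]
    - [[0, 0, 5], [0, 0, 0], 1]
    - [[0, 0, 5], [0, 0, 0], 1]
  newtons: 40

```text
time: 2.62
eef_pos: [0.4752, 0.288, 0.2008]
tool_rot: [180.0, -0.0, 83.0]
ft_force: [0.8, 0.1, -1.8]
gripper_width: 0.0031
```

move_arm:
  series:
    - [[0, 0, -0.6], [0, 0, 0], 1]
    - [[0, 0, -1.2], [0, 0, 0], 1]
    - [[0, 0, -1.65], [0, 0, 0], 1]
    - [[0, 0, -1.65], [0, 0, 0], 1]
    - [[0, -1, -1.65], [0, 0, 0], 1]
    - [[0, -2.2, -1.65], [0, 0, 0], 1]
    - [[0, -3.6, -1.65], [0, 0, 0], 1]
    - [[0, -5, -1.65], [0, 0, 0], 1]
    - [[0, -6, -1.65], [0, 0, 0], 1]
    - [[0, -6, -1.65], [0, 0, 0], 1]
  newtons: 60

```text
time: 3.45
eef_pos: [0.4126, 0.2952, 0.2166]
tool_rot: [-179.9, 0.0, 83.1]
ft_force: [0.4, -0.4, -2.5]
gripper_width: 0.0026
```

```bash
python3 -c "
from h import *
print(rel([.4126,.2952,.4],down(83.1)),rel([.49,-.12,.4],down(92.5)))"
```

```text
(array([ -0.02,  -0.03, -18.34]), array([-0.001,  0.001, -0.   ])) (array([-40.3 ,  12.65, -18.33]), array([-0.002,  0.001, -0.164]))
```

move_arm:
  series:
    - [[0, 0, -3], [0, 0, 0], 1]
    - [[0, 0, -6], [0, 0, 0], 1]
    - [[0, 0, -9], [0, 0, 0], 1]
    - [[0, 0, -12], [0, 0, 0], 1]
    - [[0, 0, -15], [0, 0, 0], 1]
    - [[0, 0, -18], [0, 0, 0], 1]
    - [[-2, 0.6, -18.3], [0, 0, -0.02], 1]
    - [[-5, 1.6, -18.3], [0, 0, -0.04], 1]
    - [[-8, 2.5, -18.3], [0, 0, -0.06], 1]
    - [[-11, 3.5, -18.3], [0, 0, -0.08], 1]

```text
time: 4.28
eef_pos: [0.4367, 0.1808, 0.4001]
tool_rot: [180.0, -0.0, 87.7]
ft_force: [0.7, 0.6, -2.9]
gripper_width: 0.0026
```

move_arm:
  series:
    - [[-3, 0.9, 0], [0, 0, -0.02], 1]
    - [[-6, 1.9, 0], [0, 0, -0.03], 1]
    - [[-9.2, 2.9, 0], [0, 0, -0.04], 1]
    - [[-12.4, 3.9, 0], [0, 0, -0.05], 1]
    - [[-15.6, 4.9, 0], [0, 0, -0.06], 1]
    - [[-18.8, 5.9, 0], [0, 0, -0.07], 1]
    - [[-22, 6.9, 0], [0, 0, -0.08], 1]
    - [[-25, 7.9, 0], [0, 0, -0.085], 1]
    - [[-28, 8.9, 0], [0, 0, -0.085], 1]
    - [[-28, 8.9, 0], [0, 0, -0.085], 1]

```text
time: 5.12
eef_pos: [0.5151, -0.1063, 0.3996]
tool_rot: [180.0, 0.2, 92.3]
ft_force: [0.3, 0.6, -2.4]
gripper_width: 0.0027
```

```bash
python3 - <<'E'
from h import *
import pickle
o=ctrl.get_obs();c=ctrl.calibration("wrist");im=ctrl.capture("wrist");cv2.imwrite("pics/w3.png",im[...,::-1])
pickle.dump(c,open("w3.pkl","wb"));print(o["eef_pos"],o["tool_rot"],o["q"],o["time"])
E
```

```text
[ 0.51510211 -0.10633586  0.39960903] [1.79958388e+02 1.63648138e-01 9.23092611e+01] [-11.7368493    4.82600649  94.73366239  -0.15078488  80.36027829
 -14.02102435] 5.1167
```

View pics/w3.png

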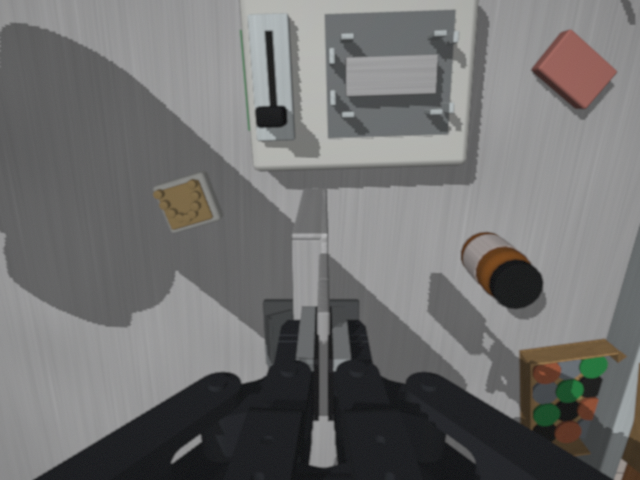

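The wrist view shows the balance at the top of the frame: carrier about (346–437, 57–95), eight posts, lock grip at (271,115). The pan is held straight, and the stand is hidden behind the fingers. I'll shift further to -y and measure the balance from this picture.

move_arm:
  series:
    - [[-3.5, 0, 0], [0, 0, 0], 1]
    - [[-7, 0, 0], [0, 0, 0], 1]
    - [[-10.5, 0, 0], [0, 0, 0], 1]
    - [[-14, 0, 0], [0, 0, 0], 1]
    - [[-17.5, 0, 0], [0, 0, 0], 1]
    - [[-21, 0, 0], [0, 0, 0], 1]
    - [[-24.5, 0, 0], [0, 0, 0], 1]
    - [[-27.5, 0, 0], [0, 0, 0], 1]
    - [[-29, 0, 0], [0, 0, 0], 1]
    - [[-29, 0, 0], [0, 0, 0], 1]

```text
time: 6.0
eef_pos: [0.5263, -0.3936, 0.399]
tool_rot: [-180.0, 0.0, 92.4]
ft_force: [0.8, 0.8, -2.1]
gripper_width: 0.0024
```

```bash
python3 - <<'E'
from h import *
import pickle
c3=pickle.load(open("w3.pkl","rb"))
for n,x,y,z in(("carA",346,57,.07),("carB",436,54,.07),("carC",437,94,.07),("carD",348,96,.07),("lock",271,110,.104),("balNear1",254,167,.05),("balNear2",466,161,.05)):print(n,np.round(onz(c3,x,y,z),4))
o=ctrl.get_obs();c=ctrl.calibration("wrist");im=ctrl.capture("wrist")
pickle.dump(c,open("w4.pkl","wb"));print(o["eef_pos"],o["tool_rot"],o["q"],o["time"])
cv2.imwrite("pics/w4.png",im[...,::-1])
a=cv2.resize(cv2.imread("pics/w3.png")[0:150,220:480],(780,450),interpolation=cv2.INTER_CUBIC);cv2.imwrite("pics/w3c.png",a)
E
```

```text
carA [0.5326 0.0186 0.07  ]
carB [0.6206 0.0249 0.07  ]
carC [ 0.6263 -0.0119  0.07  ]
carD [ 0.5367 -0.0175  0.07  ]
lock [ 0.4629 -0.0333  0.104 ]
balNear1 [ 0.4378 -0.0958  0.05  ]
balNear2 [ 0.6724 -0.0797  0.05  ]
[ 0.52633578 -0.39358101  0.39898893] [-1.79958304e+02  1.90900174e-02  9.23571150e+01] [-3.68989212e+01  1.77441957e+01  7.89101159e+01 -4.14441718e-02
  8.33658966e+01 -3.92512340e+01] 6.0
```

View pics/w4.png

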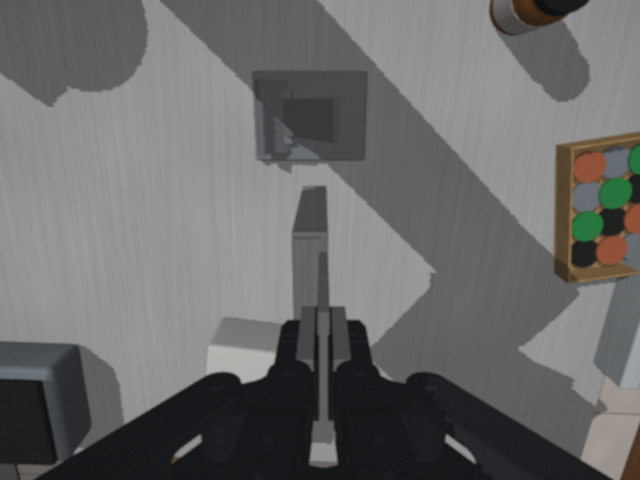

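View pics/w3c.png

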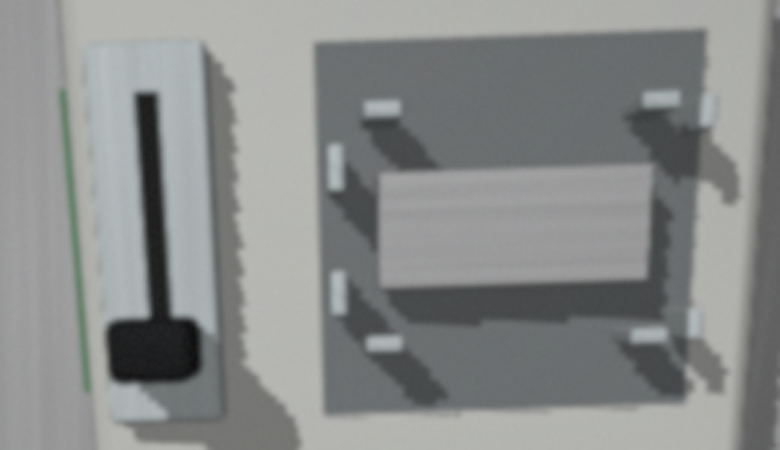

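```bash
python3 - <<'E'
from h import *
import pickle
c3=pickle.load(open("w3.pkl","rb"));c4=pickle.load(open("w4.pkl","rb"))
g=lambda x,y,z:onz(c3,220+x/3,y/3,z)[:2]
car=np.array([g(*p,.07) for p in((379,173),(652,163),(648,277),(381,288))])
print("car",car.mean(0),np.linalg.norm(np.diff(car,axis=0),axis=1))
def ang(v):return np.degrees(np.arctan2(v[1],v[0]))
print("yaw",ang(car[1]-car[0]),ang(car[2]-car[3]),ang(car[0]-car[3])-90,ang(car[1]-car[2])-90)
L=[g(382,104,.08),g(661,95,.08)];Rr=[g(384,340,.08),g(648,331,.08)];F=[g(335,167,.08),g(339,292,.08)];B=[g(708,108,.08),g(694,322,.08)]
P=lambda a:(a[0]+a[1])/2
print("posts LR",P([P(L),P(Rr)]),"FB",P([P(F),P(B)]),"yaw",ang(P(B)-P(F)),ang(P(L)-P(Rr))-90,np.linalg.norm(P(B)-P(F)),np.linalg.norm(P(L)-P(Rr)))
print("lock top",g(155,335,.104), "edges",g(200,333,.104),g(110,335,.104),"slot end left",g(146,95,.064),g(160,330,.064))
b=[(253,71),(367,71),(365,160),(258,160)]
for z in(0,.008):
    q=np.array([onz(c4,*p,z)[:2] for p in b]);print("stand",q.mean(0),np.linalg.norm(np.diff(q,axis=0),axis=1),ang(q[1]-q[0]),ang(q[2]-q[3]),ang(q[0]-q[3])-90,ang(q[1]-q[2])-90)
im=cv2.imread("pics/w4.png");cv2.imwrite("pics/w4c.png",cv2.resize(im[60:172,240:390],(800,597),interpolation=cv2.INTER_CUBIC))
E
```

```text
car [0.57891856 0.00369015] [0.08930583 0.03514981 0.08972541]
yaw 4.2594978612289705 4.557260195966766 4.4281973132708 5.112403187349486
posts LR [0.57847405 0.00471589] FB [0.57860886 0.00373017] yaw 4.196469072655167 3.9323783603189213 0.11790355378962418 0.07105102199017878
lock top [ 0.46353211 -0.03479348] edges [ 0.47768602 -0.03361653] [ 0.44937087 -0.03536913] slot end left [0.45588157 0.03880378] [ 0.46065738 -0.03416861]
stand [ 0.50854179 -0.32797907] [0.13068562 0.10089664 0.13080719] 2.3758313785767253 2.3851465378330317 2.8233145890468023 2.8924425628791255
stand [ 0.50876067 -0.32771737] [0.12867668 0.09934563 0.12879639] 2.3758313785767387 2.385146537833039 2.823314589046788 2.8924425628790544
```

View pics/w4c.png

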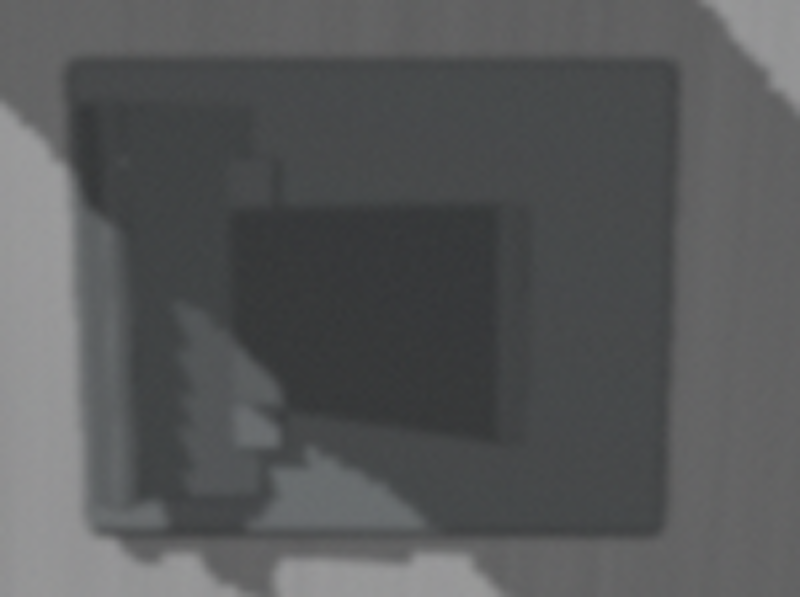

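The stand's plate rises to the right in the crop (+x world) with the trough on the left, so stand x is about world +x. Now I'll compute the placing pose.

```bash
cat >> h.py <<'E'
rz=lambda a:np.array([np.cos(np.radians(a)),np.sin(np.radians(a)),0])
UP=np.array([0,0,1.])
SY=2.6; SO=np.array([.5087,-.328,0]); FOOT=SO-.03*rz(SY)+.02*UP
PX=.5*rz(SY)+.8660*UP; PZ=-.8660*rz(SY)+.5*UP; PY=np.cross(PZ,PX)
M1=np.column_stack([PY,-PZ,-PX])
def tabtcp(d,e): return FOOT+(.1588+d)*PX+(.002+e)*PZ
E
python3 - <<'E'
from h import *
import pickle
c4=pickle.load(open("w4.pkl","rb"))
print("foot",FOOT,"seen",onz(c4,240+233/5.333,60+310/5.333,.02))
for p in((233,208),(500,205),(500,440),(290,410)):print(onz(c4,240+p[0]/5.333,60+p[1]/5.333,.02))
print("expected topplate px",[(np.array(proj(c4,FOOT+.11*PX+s*.02*PY))-(240,60))*5.333 for s in(1,-1)],(np.array(proj(c4,FOOT))-(240,60))*5.333)
for d,e in((.08,.03),(.04,.015),(.005,.003),(0,.0)):print(d,e,np.round(tabtcp(d,e),4),*rel(tabtcp(d,e),M1))
E
```

```text
foot [ 0.47873088 -0.32936089  0.02      ] seen [ 0.47828999 -0.32991537  0.02      ]
[ 0.47804524 -0.30928346  0.02      ]
[ 0.53425823 -0.3063499   0.02      ]
[ 0.53665675 -0.35463788  0.02      ]
[ 0.490878   -0.35019131  0.02      ]
expected topplate px [array([504.16168673, 203.07707711]), array([503.06295426, 443.16845309])] [235.09480629 307.38590676]
0.08 0.03 [ 0.5703 -0.3252  0.2428] [ 6.45  4.68 15.64] [ 0.523 -0.002 -0.003]
0.04 0.015 [ 0.5633 -0.3255  0.2007] [ 6.45  3.98 19.85] [ 0.523 -0.002 -0.003]
0.005 0.003 [ 0.5562 -0.3258  0.1644] [ 6.44  3.27 23.48] [ 0.523 -0.002 -0.003]
0 0.0 [ 0.5563 -0.3258  0.1585] [ 6.44  3.28 24.06] [ 0.523 -0.002 -0.003]
```

move_arm:
  series:
    - [[1, 1, 0], [0.1, 0, 0], 1]
    - [[2.5, 2, 1], [0.2, 0, 0], 1]
    - [[4, 3, 3], [0.3, 0, 0], 1]
    - [[5.5, 4, 6], [0.4, 0, 0], 1]
    - [[6.45, 4.6, 9], [0.5, 0, 0], 1]
    - [[6.45, 4.68, 12], [0.523, -0.002, -0.003], 1]
    - [[6.45, 4.68, 15], [0.523, -0.002, -0.003], 1]
    - [[6.45, 4.68, 15.6], [0.523, -0.002, -0.003], 1]
    - [[6.45, 4.68, 15.6], [0.523, -0.002, -0.003], 1]

```text
time: 6.8
eef_pos: [0.5699, -0.323, 0.242]
tool_rot: [-149.8, -0.1, 92.7]
ft_force: [-0.3, 0.9, -2.6]
gripper_width: 0.0029
```

```bash
python3 - <<'E'
from h import *
o=ctrl.get_obs();print(o["eef_pos"],o["tool_rot"],o["ft_force"],o["q"])
for d,e in((.04,.012),(.012,.004),(.005,.003),(.001,.0005),(-.001,-.001)):print(d,e,*rel(tabtcp(d,e),M1))
E
```

```text
[ 0.56986233 -0.32300499  0.24199922] [-1.49838028e+02 -6.06078509e-02  9.27440271e+01] [-0.27637828  0.93523793 -2.64329575] [-23.46351412  38.09101382  71.62589973 -12.8885202   97.64586969
 -24.8232934 ]
0.04 0.012 [-0.23  1.8   3.91] [-0.003  0.     0.003]
0.012 0.004 [-0.23  2.61  6.71] [-0.003  0.     0.003]
0.005 0.003 [-0.23  2.71  7.4 ] [-0.003  0.     0.003]
0.001 0.0005 [-0.23  2.96  7.8 ] [-0.003  0.     0.003]
-0.001 -0.001 [-0.23  3.11  8.  ] [-0.003  0.     0.003]
```

move_arm:
  series:
    - [[-0.2, 0.9, 2], [0, 0, 0], 1]
    - [[-0.2, 1.8, 3.9], [0, 0, 0], 1]
    - [[-0.2, 2.2, 5.3], [0, 0, 0], 1]
    - [[-0.2, 2.6, 6.7], [0, 0, 0], 1]
    - [[-0.2, 2.7, 7.2], [0, 0, 0], 1]
    - [[-0.2, 2.75, 7.5], [0, 0, 0], 1]
    - [[-0.2, 2.85, 7.65], [0, 0, 0], 1]
    - [[-0.2, 2.95, 7.8], [0, 0, 0], 1]
    - [[-0.2, 2.95, 7.8], [0, 0, 0], 1]

```text
time: 7.55
eef_pos: [0.5575, -0.3279, 0.1626]
tool_rot: [-150.1, 0.1, 92.7]
ft_force: [-0.2, -0.1, -1.1]
gripper_width: 0.0027
```

move_arm:
  series:
    - [[0, 0.05, 0.1], [0, 0, 0], 1]
    - [[0, 0.05, 0.1], [0, 0, 0], 1]
    - [[0, 0.05, 0.1], [0, 0, 0], 1]

```text
time: 7.8
eef_pos: [0.5569, -0.3279, 0.1609]
tool_rot: [-150.0, 0.1, 92.7]
ft_force: [-2.6, -0.8, 1.4]
gripper_width: 0.0024
```

```bash
python3 - <<'E'
from h import *
o=ctrl.get_obs();p=o["eef_pos"]-FOOT;print(o["eef_pos"],o["tool_rot"],o["ft_force"])
print("d,e,side mm",(p@PX-.1588)*1e3,(p@PZ-.002)*1e3,p@PY*1e3)
E
```

```text
[ 0.55692951 -0.32787782  0.16087941] [-1.50016566e+02  8.58070651e-02  9.26531104e+01] [-2.56330339 -0.8358394   1.3735938 ]
d,e,side mm 2.294273272780339 0.7311481085551814 -2.065691370396377
```

move_arm:
  series:
    - [[0, 0, 0], [0, 0, 0], 0.7]
    - [[0, 0, 0], [0, 0, 0], 0.4]
    - [[0, 0, 0], [0, 0, 0], 0.4]
    - [[0, 0, 0], [0, 0, 0], 0.4]
    - [[0, 0, 0], [0, 0, 0], 0.4]
    - [[0, 0, 0], [0, 0, 0], 0.4]

```text
time: 8.3
eef_pos: [0.5571, -0.3277, 0.1604]
tool_rot: [-150.0, 0.1, 92.7]
ft_force: [0.1, -0.2, 1.1]
gripper_width: 0.0256
```

move_arm:
  series:
    - [[0, 0, -2], [0, 0, 0], 0.4]
    - [[0, 0, -5], [0, 0, 0], 0.4]
    - [[0, 0, -8], [0, 0, 0], 0.4]
    - [[0, 0, -11], [0, 0, 0], 0.4]
    - [[0, 0, -14], [0, 0, 0], -1]
    - [[0, 0, -16], [0, 0, 0], -1]
    - [[0, 0, -16], [0, 0, 0], -1]

```text
time: 8.88
eef_pos: [0.6395, -0.3239, 0.3031]
tool_rot: [-150.4, 0.2, 92.7]
ft_force: [0.5, -0.3, 0.3]
gripper_width: 0.0613
```

```bash
python3 - <<'E'
from h import *
import pickle
o=ctrl.get_obs();print(o["eef_pos"],o["tool_rot"],o["q"],o["time"])
for n in("top","scene"):cv2.imwrite(f"pics/{n}5.png",ctrl.capture(n)[...,::-1])
c=ctrl.calibration("wrist");im=ctrl.capture("wrist")[...,::-1];cv2.imwrite("pics/w5.png",im);pickle.dump(c,open("w5.pkl","wb"))
t=cv2.imread("pics/top5.png");s=cv2.imread("pics/scene5.png")
r=lambda i,x,y,w,h:cv2.resize(i[y:y+h,x:x+w],(400,300),interpolation=cv2.INTER_CUBIC)
a=np.vstack([np.hstack([r(t,390,240,100,75),r(s,160,200,100,75)]),np.hstack([r(im,0,0,640,480),r(im,200,0,320,240)])])
cv2.imwrite("pics/c5.png",a)
E
```

```text
[ 0.63946522 -0.32392268  0.30310517] [-150.38895298    0.22676519   92.70853149] [-21.66925065  41.81899465  57.22341701 -12.56477443 107.84374796
 -25.3130741 ] 8.8833
```

View pics/c5.png

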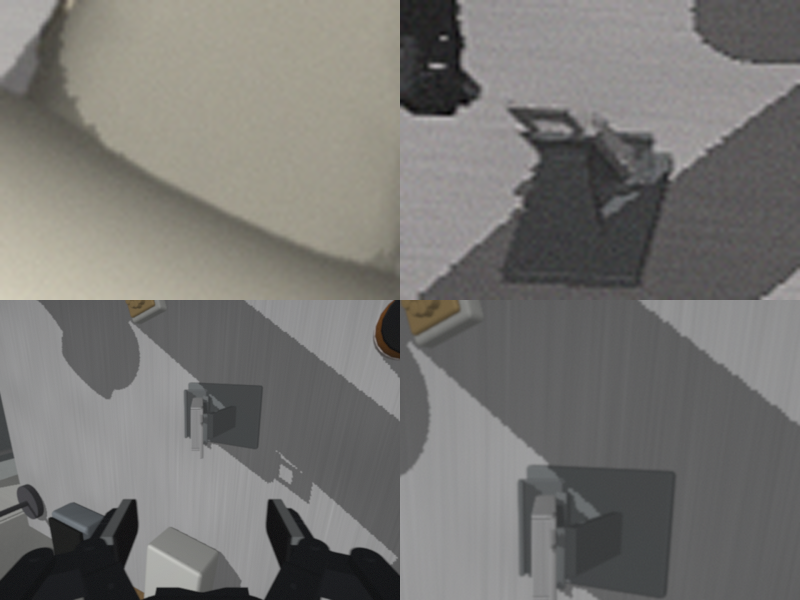

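The scene crop (top right) shows the tab and its hole pointing sideways to -y. The wrist crops show the tray running across the trough. So after release the pan tipped sideways instead of standing with its tab up. I have one view left, so I'll take several well-chosen captures and combine them into one picture.

```bash
python3 - <<'E'
from h import *
print(*rel([.50,-.41,.34],down(92.6)))
E
```

```text
[ -7.99 -14.24   3.38] [-0.524  0.001  0.001]
```

move_arm:
  series:
    - [[-1, -2, 0], [-0.1, 0, 0], -1]
    - [[-3, -4.5, 0], [-0.2, 0, 0], -1]
    - [[-5, -7.5, 1], [-0.3, 0, 0], -1]
    - [[-7, -10.5, 2], [-0.4, 0, 0], -1]
    - [[-8, -13, 3], [-0.5, 0, 0], -1]
    - [[-8, -14.2, 3.4], [-0.524, 0, 0], -1]
    - [[-8, -14.2, 3.4], [-0.524, 0, 0], -1]
    - [[-8, -14.2, 3.4], [-0.524, 0, 0], -1]

```text
time: 9.7
eef_pos: [0.4987, -0.4103, 0.34]
tool_rot: [-180.0, 0.0, 92.5]
ft_force: [0.1, 0.3, -0.0]
gripper_width: 0.0852
```

```bash
cat >> h.py <<'E'
def snap(n):
    import pickle
    c=ctrl.calibration("wrist");im=ctrl.capture("wrist")[...,::-1];cv2.imwrite(f"pics/{n}.png",im);pickle.dump(c,open(n+".pkl","wb"))
    return c,im
E
python3 - <<'E'
from h import *
c,im=snap("wA");print(ctrl.get_obs()["eef_pos"],"stand px",proj(c,SO+.05*UP))
# B: from robot side, tool tilted 35deg outward, camera on robot side
tz=np.sin(.6)*rz(0)-np.cos(.6)*UP; ty=np.array([0,-1.,0]); ty=np.array([0,1.,0]); tx=np.cross(ty,tz)
print(tx); M=np.column_stack([tx,ty,tz]); print(*rel([.42,-.33,.34],M))
E
```

```text
[ 0.4999894  -0.41002194  0.3396692 ] stand px (np.float64(338.0403385948666), np.float64(103.37216013633943))
[-0.82533561  0.         -0.56464247]
[ 8.36 -7.63 -0.03] [-0.457 -0.478 -1.476]
```

```bash
python3 - <<'E'
from h import *
tz=np.sin(.6)*rz(0)-np.cos(.6)*UP; ty=np.array([0,1.,0]); tx=np.cross(ty,tz);M=np.column_stack([tx,ty,tz])
print(*rel([.446,-.34,.30],M))
E
```

```text
[ 7.24 -5.08  3.97] [-0.457 -0.478 -1.476]
```

move_arm:
  series:
    - [[0.6, -0.4, 0], [-0.035, -0.037, -0.114], -1]
    - [[1.2, -0.8, 0], [-0.07, -0.074, -0.227], -1]
    - [[1.8, -1.2, 0], [-0.105, -0.11, -0.341], -1]
    - [[2.4, -1.6, 0], [-0.141, -0.147, -0.454], -1]
    - [[3, -2, 0], [-0.176, -0.184, -0.568], -1]
    - [[3.5, -2.4, 0], [-0.211, -0.221, -0.681], -1]
    - [[4, -2.8, 0.5], [-0.246, -0.257, -0.795], -1]
    - [[4.5, -3.2, 1], [-0.281, -0.294, -0.908], -1]
    - [[5, -3.6, 1.5], [-0.316, -0.331, -1.022], -1]
    - [[5.5, -4, 2], [-0.352, -0.368, -1.135], -1]

```text
time: 10.58
eef_pos: [0.4596, -0.3564, 0.3197]
tool_rot: [174.4, 26.6, 156.8]
ft_force: [0.3, -0.0, -0.1]
gripper_width: 0.0857
```

```bash
python3 - <<'E'
from h import *
tz=np.sin(.6)*rz(0)-np.cos(.6)*UP; ty=np.array([0,1.,0]); tx=np.cross(ty,tz);M=np.column_stack([tx,ty,tz])
print(*rel([.446,-.34,.30],M),ctrl.get_obs()["q"])
E
```

```text
[2.58 0.87 1.  ] [-0.108 -0.116 -0.355] [ -46.36504008    2.96579232  111.28496883   21.97680621   45.2573436
 -127.26264795]
```

move_arm:
  series:
    - [[0.8, 0.2, 0.3], [-0.035, -0.038, -0.115], -1]
    - [[1.6, 0.5, 0.6], [-0.07, -0.076, -0.23], -1]
    - [[2.5, 0.8, 1], [-0.108, -0.116, -0.355], -1]
    - [[2.5, 0.8, 1], [-0.108, -0.116, -0.355], -1]
    - [[2.5, 0.8, 1], [-0.108, -0.116, -0.355], -1]

```text
time: 11.0
eef_pos: [0.4457, -0.341, 0.2993]
tool_rot: [179.8, 34.3, 179.8]
ft_force: [-0.2, -0.3, -0.2]
gripper_width: 0.0851
```

```bash
python3 - <<'E'
from h import *
import pickle
o=ctrl.get_obs();c,im=snap("wB");print(o["eef_pos"],o["q"],o["time"])
pb=proj(c,FOOT+.05*UP);ca=pickle.load(open("wA.pkl","rb"));pa=proj(ca,FOOT+.05*UP);c5=pickle.load(open("w5.pkl","rb"));p5=proj(c5,FOOT+.05*UP);print(pb,pa,p5)
t=ctrl.capture("scene")[...,::-1]
ps=proj(ctrl.calibration("scene"),FOOT+.05*UP)
def cr(im,p,w,h,W,H):
    x=int(np.clip(p[0]-w/2,0,640-w));y=int(np.clip(p[1]-h/2,0,480-h));print(x,y,W/w)
    return cv2.resize(im[y:y+h,x:x+w],(W,H),interpolation=cv2.INTER_CUBIC)
A=cv2.imread("pics/wA.png");W5=cv2.imread("pics/w5.png")
a=np.vstack([np.hstack([cr(A,pa,200,150,400,300),cr(im,pb,200,150,400,300)]),np.hstack([cr(W5,p5,160,120,400,300),cr(t,ps,60,45,400,300)])])
cv2.imwrite("pics/c6.png",a)
E
```

```text
[ 0.44565531 -0.34102245  0.29928698] [ -52.36653963    3.29013262  116.57373284   39.28890193   44.84103361
 -166.94116758] 11.0
(np.float64(336.89195053259505), np.float64(73.01538959063038)) (np.float64(304.79283170146476), np.float64(103.47010000963851)) (np.float64(299.58711180683883), np.float64(190.97392888763926))
204 28 2.0
236 0 2.0
219 130 2.5
175 208 6.666666666666667
```

View pics/c6.png

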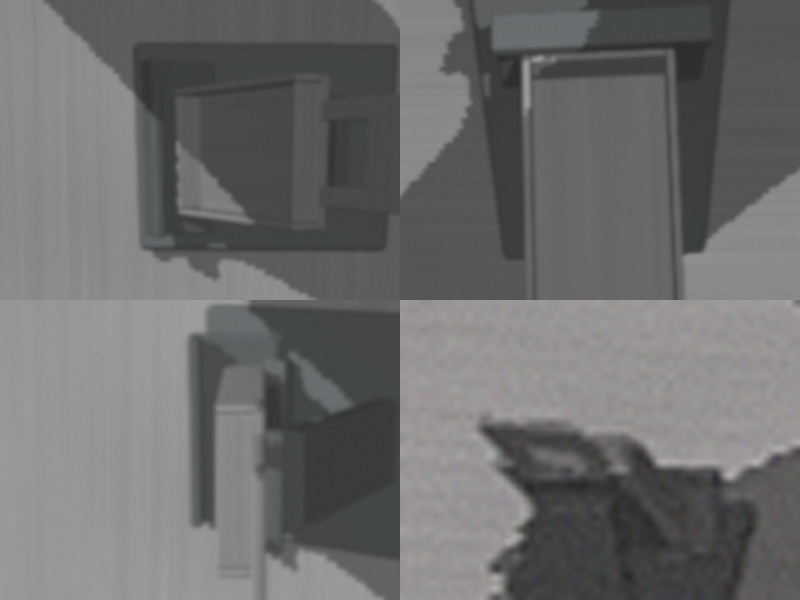

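The last view (four tiles) corrects my earlier reading: the pan stands properly on the stand. In tile A its open side faces up with the tab to the high side. In tile B its lower end is in the trough, and the long sides run straight up the image. Tile C was just an edge-on view. Next I'll measure the pan against its expected pose.

```bash
python3 - <<'E'
from h import *
import pickle
A=pickle.load(open("wA.pkl","rb"));B=pickle.load(open("wB.pkl","rb"))
O=FOOT+.0525*PX
P=lambda x,y,z:O+x*PX+y*PY+z*PZ
for n,p,u in(("lo+",(-.0525,.029,.016),(292,75.5)),("lo-",(-.0525,-.029,.016),(292.5,136.5)),("hi+",(.0525,.029,.016),(368,65.5)),("hi-",(.0525,-.029,.016),(366,142))):
    q=np.array(proj(A,P(*p))); s=np.linalg.norm(np.array(proj(A,P(p[0],p[1]+.01,p[2])))-q)/10
    print("A",n,q.round(1),u,"diff px",(np.array(u)-q).round(1),"px/mm",s.round(2))
for n,p,u in(("lo+",(-.0525,.029,.016),(236+61.5,27.5)),("lo-",(-.0525,-.029,.016),(236+138,25))):
    q=np.array(proj(B,P(*p)));print("B",n,q.round(1),u,(np.array(u)-q).round(1))
for y,u in((.029,299.5),(-.029,377.5)):
    # side line at image row 150
    xs=np.linspace(-.05,.0525,200);q=np.array([proj(B,P(x,y,.016)) for x in xs]);print("B side",y,np.interp(150,q[:,1],q[:,0]),u,xs[np.argmin(abs(q[:,1]-150))])
E
```

```text
A lo+ [291.6  71.4] (292, 75.5) diff px [0.4 4.1] px/mm 1.14
A lo- [293.1 134. ] (292.5, 136.5) diff px [-0.6  2.5] px/mm 1.04
A hi+ [353.   62.8] (368, 65.5) diff px [15.   2.7] px/mm 1.46
A hi- [351.5 142.1] (366, 142) diff px [14.5 -0.1] px/mm 1.3
B lo+ [373.5  23.9] (297.5, 27.5) [-76.    3.6]
B lo- [297.3  27.6] (374, 25) [76.7 -2.6]
B side 0.029 379.04783537112877 299.5 0.046834170854271356
B side -0.029 299.6632895606909 377.5 0.04425879396984925
```

```bash
cat > kin.py <<'E'
from h import *
from scipy.optimize import least_squares
D=[([63.518,20.2625,93.629,0,66.188,-.139],[.27715,.55969,.25256],[180,0,153.656]),
([34.1137,6.4418,96.501,.018,77.0729,40.608],[.4398,.29985,.37009],[180,0,83.5]),
([-11.7368,4.826,94.7337,-.1508,80.3603,-14.021],[.5151,-.10634,.39961],[180,.16,92.31]),
([-36.8989,17.7442,78.9101,-.0414,83.3659,-39.2512],[.52634,-.39358,.39899],[180,0,92.357]),
([-23.4635,38.091,71.6259,-12.8885,97.6459,-24.8233],[.56986,-.323,.242],[-149.838,-.06,92.744]),
([-21.6693,41.819,57.2234,-12.5648,107.8437,-25.3131],[.63947,-.32392,.30311],[-150.389,.227,92.709]),
([-52.3665,3.2901,116.5737,39.2889,44.841,-166.9412],[.44566,-.34102,.29929],[179.8,34.3,179.8])]
E=lambda s,a:Ro.from_euler(s,a,degrees=True)
def fk(q,k):
    L2,L3,b,d,T,a=k
    W=E("z",q[0]); F=W*E("y",q[1]+q[2]); H=F*E("z",q[3])*E("y",q[4])
    p=W.apply([a,0,d])+(W*E("y",q[1])).apply([0,0,L2])+F.apply([b,0,L3])+H.apply([0,0,T])
    return p,(H*E("z",q[5]+K6)).as_matrix()
K6=-90
f=lambda k:np.concatenate([fk(q,k)[0]-p for q,p,_ in D])
s=least_squares(f,[.5,.5,0,.4,.3,0]);k=s.x
LO=np.array([-150.9,-52.94,3.33,-74.26,0,-172.89]);HI=np.array([150.9,120.26,152.33,254.26,154.13,172.89])
def ik(p,M,q0):
    g=lambda q:np.concatenate([(fk(q,k)[0]-p)*10,(Ro.from_matrix(fk(q,k)[1].T@M)).as_rotvec()])
    r=least_squares(g,np.clip(q0,LO+1,HI-1),bounds=(LO,HI),x_scale=30);return r.x,np.abs(r.fun).max()
if __name__=="__main__":
    print(k.round(4),"res mm",abs(s.fun).max()*1e3)
    print("ori err",[np.degrees(np.linalg.norm(Ro.from_matrix(fk(q,k)[1].T@toolR(o).as_matrix()).as_rotvec())).round(2) for q,_,o in D])
    O=FOOT+.0525*PX-.0012*PY
    BX=rz(4.3)
    for th in(0,15,30,45,60):   # tool tilt outward at pick; at place tilt th-60
        def M(R0,t):
            tz=np.sin(np.radians(t))*R0-np.cos(np.radians(t))*UP; ty=-np.cross(UP,R0); return np.column_stack([np.cross(ty,tz),ty,tz])
        m=M(rz(SY),th); g=O+.009*PZ; 
        q,e=ik(g-.003*m[:,2],m,[-33,20,100,0,45,10]); q2,e2=ik(g+.10*PZ-.003*m[:,2],m,q)
        mp=M(BX,th-60); S=np.array([.5786,.004,.079]); q3,e3=ik(S-.003*mp[:,2],mp,[0,30,90,0,60+60-th,86])
        print(th,q.round(0),round(e,4),q2.round(0),round(e2,4),q3.round(0),round(e3,4))
E
python3 kin.py
```

```text
[ 0.5682  0.4943  0.0585  0.2941  0.3208 -0.    ] res mm 1.4636252730847732
ori err [np.float64(180.0), np.float64(180.0), np.float64(180.0), np.float64(180.0), np.float64(180.0), np.float64(180.0), np.float64(179.98)]
0 [ -34.   30.  104.   -0.   45. -126.] 0.0 [ -39.   21.  112.   -0.   47. -132.] 0.0 [  2.  60.  66.  -2. 114. -92.] 0.0
15 [ -39.   27.  113.   20.   30. -148.] 0.0 [ -46.   18.  119.   20.   35. -154.] 0.0 [  2.  51.  75.  -2.  99. -92.] 0.0
30 [ -42.   27.  118.   45.   24. -173.] 0.0988 [ -50.   17.  123.   39.   30. -173.] 0.1091 [  1.  43.  85.  -2.  82. -92.] 0.0
45 [-33.  25. 125. -27.   0. -92.] 0.3377 [ -50.   17.  125.   44.   28. -173.] 0.3375 [  0.  24. 127.  93.   0. 173.] 0.7643
60 [-33.  25. 125. -34.   0. -82.] 0.5863 [ -51.   16.  125.   48.   27. -173.] 0.5663 [  0.  24. 127.  93.   0. 173.] 0.509
```

```bash
sed -i 's/^K6=-90/K6=90/; s/for th in(0,15,30,45,60)/for th in(10,20,30,40)/; s/S=np.array/S=.005*BX+np.array/; s/g=O+.009\*PZ/g=O+.009*PZ+.005*PX/; s/\[0,30,90,0,60+60-th,86\]/[0,45,80,0,90,86]/' kin.py; python3 kin.py
```

```text
[ 0.5682  0.4943  0.0585  0.2941  0.3208 -0.    ] res mm 1.4636252730847732
ori err [np.float64(0.08), np.float64(0.02), np.float64(0.04), np.float64(0.05), np.float64(0.0), np.float64(0.0), np.float64(0.05)]
10 [-37.  28. 110.  11.  35.  42.] 0.0 [-43.  19. 116.  11.  39.  36.] 0.0 [  2.  55.  71.  -2. 104.  88.] 0.0
20 [-41.  26. 115.  31.  27.  20.] 0.0 [-48.  17. 121.  30.  32.  15.] 0.0 [ 1. 49. 77. -2. 94. 88.] 0.0
30 [-45.  27. 120.  63.  24. -14.] 0.0 [-54.  18. 125.  54.  31. -12.] 0.0 [ 1. 43. 84. -2. 82. 88.] 0.0
40 [-49.  29. 124.  91.  30. -46.] 0.0 [-59.  20. 129.  77.  36. -39.] 0.0 [ 1. 38. 91. -1. 71. 87.] 0.0
```

move_arm:
  series:
    - [[0, 0, 0], [0, 0, 0.12], -1]
    - [[0, 0, 0], [0, 0, 0.24], -1]
    - [[0, 0, 0], [0, 0, 0.36], -1]
    - [[0, 0, 0], [0, 0, 0.48], -1]
    - [[0, 0, 0], [0, 0, 0.6], -1]
    - [[0, 0, 0], [0, 0, 0.72], -1]
    - [[0, 0, 0], [0, 0, 0.84], -1]
    - [[0, 0, 0], [0, 0, 0.96], -1]
    - [[0, 0, 0], [0, 0, 1.08], -1]
    - [[0, 0, 0], [0, 0, 1.2], -1]

```text
time: 11.93
eef_pos: [0.4467, -0.3421, 0.302]
tool_rot: [147.4, 11.5, 107.0]
ft_force: [0.2, 0.6, 0.2]
gripper_width: 0.0855
```

move_arm:
  series:
    - [[0, 0, 0], [0, 0, 0.12], -1]
    - [[0, 0, 0], [0, 0, 0.24], -1]
    - [[0, 0, 0], [0, 0, 0.36], -1]
    - [[0, 0, 0], [0, 0, 0.48], -1]
    - [[0, 0, 0], [0, 0, 0.6], -1]
    - [[0, 0, 0], [0, 0, 0.72], -1]
    - [[0, 0, 0], [0, 0, 0.84], -1]
    - [[0, 0, 0], [0, 0, 0.96], -1]
    - [[0, 0, 0], [0, 0, 1.08], -1]
    - [[0, 0, 0], [0, 0, 1.2], -1]

```text
time: 12.77
eef_pos: [0.4467, -0.3422, 0.3019]
tool_rot: [155.5, -24.8, 47.1]
ft_force: [-1.0, 0.0, -0.7]
gripper_width: 0.0855
```

```bash
cat >> h.py <<'E'
def Mt(R0,t):
    t=np.radians(t);tz=np.sin(t)*R0-np.cos(t)*UP; ty=-np.cross(UP,R0); return np.column_stack([np.cross(ty,tz),ty,tz])
PO=FOOT+.0525*PX-.0012*PY
def pick(off,th=25):
    m=Mt(rz(SY),th); return PO+.009*PZ+.005*PX+off*PZ-.003*m[:,2], m
E
python3 - <<'E'
from kin import *
o=ctrl.get_obs();print(o["q"].round(1),o["eef_pos"],o["tool_rot"])
for off in(.13,.10,.04,0):
    p,m=pick(off);print(off,p.round(4),*rel(p,m),ik(p,m,[-45,25,118,45,28,5])[0].round(0))
E
```

```text
[-52.2   3.1 116.4  39.   44.8 -28.4] [ 0.44670506 -0.34215215  0.30193494] [155.450985   -24.77030627  47.08489299]
0.13 [ 0.386  -0.3348  0.142 ] [-9.96 -9.91  9.78] [ 0.084 -0.145  0.686] [-54.  15. 124.  40.  33.   1.]
0.1 [ 0.4119 -0.3336  0.127 ] [-8.91 -9.14 12.48] [ 0.084 -0.145  0.686] [-51.  17. 123.  42.  31.   2.]
0.04 [ 0.4638 -0.3312  0.097 ] [-6.8  -7.61 17.89] [ 0.084 -0.145  0.686] [-46.  23. 120.  45.  27.   3.]
0 [ 0.4985 -0.3297  0.077 ] [-5.39 -6.58 21.49] [ 0.084 -0.145  0.686] [-43.  26. 118.  46.  25.   4.]
```

```bash
python3 - <<'E'
from kin import *
p,m=pick(0);p=p+.005*m[:,2]
for b in(.14,.0):
    x=p-b*m[:,2];print(b,x.round(4),*rel(x,m),ik(x,m,[-45,25,118,45,28,5])[0].round(0))
E
```

```text
0.14 [ 0.4415 -0.3323  0.1994] [-3.96 -4.9   8.17] [ 0.084 -0.145  0.686] [-48.  11. 118.  32.  38.  16.]
0.0 [ 0.5006 -0.3296  0.0725] [-5.45 -6.65 21.98] [ 0.084 -0.145  0.686] [-43.  27. 118.  47.  24.   3.]
```

move_arm:
  series:
    - [[-0.6, -0.7, 1.2], [0.014, -0.024, 0.114], -1]
    - [[-1.2, -1.4, 2.4], [0.028, -0.048, 0.229], -1]
    - [[-1.8, -2.1, 3.6], [0.042, -0.072, 0.343], -1]
    - [[-2.4, -2.8, 4.8], [0.056, -0.097, 0.457], -1]
    - [[-3, -3.5, 6], [0.07, -0.121, 0.572], -1]
    - [[-3.5, -4.2, 7.2], [0.084, -0.145, 0.686], -1]
    - [[-3.96, -4.9, 8.2], [0.084, -0.145, 0.686], -1]
    - [[-3.96, -4.9, 8.2], [0.084, -0.145, 0.686], -1]
    - [[-3.96, -4.9, 8.2], [0.084, -0.145, 0.686], -1]

```text
time: 13.52
eef_pos: [0.4413, -0.3323, 0.1985]
tool_rot: [179.8, -25.0, 3.1]
ft_force: [0.0, 0.2, -0.2]
gripper_width: 0.0851
```

```bash
python3 - <<'E'
from kin import *
p,m=pick(0);p=p+.005*m[:,2]
o=ctrl.get_obs();print(o["q"].round(1))
for b in(.07,.03,.0):print(b,*rel(p-b*m[:,2],m))
# pan visible? rim symmetry check in the wrist picture: edges along rows
c,im=snap("w7")
for n,x,y,z in(("hi+",.0525,.029,.016),("hi-",.0525,-.029,.016),("lo+",-.0525,.029,.016),("tab+",.1085,.02,.004),("tab-",.1085,-.02,.004)):
    print(n,np.round(proj(c,FOOT+.0525*PX+x*PX+y*PY+z*PZ),1))
E
```

```text
[-48.1  11.6 118.2  31.9  38.2  15.6]
0.07 [ 0.05 -0.    6.93] [0.    0.    0.008]
0.03 [ 0.05 -0.   10.93] [0.    0.    0.008]
0.0 [ 0.05 -0.   13.93] [0.    0.    0.008]
hi+ [269.7 191.8]
hi- [376.5 192.7]
lo+ [283.1 289.7]
tab+ [280.  87.]
tab- [368.2  87.8]
```

```bash
python3 - <<'E'
import cv2,numpy as np
g=cv2.cvtColor(cv2.imread("pics/w7.png"),cv2.COLOR_BGR2GRAY).astype(float)
g=cv2.GaussianBlur(g,(3,3),0)
for r in(95,100,105,200,205,210,215):
    row=g[r-1:r+2].mean(0);d=np.gradient(row)
    pk=[(x,round(d[x],1)) for x in range(240,410) if abs(d[x])>2.5 and abs(d[x])==abs(d[x-3:x+4]).max()]
    print(r,pk)
for x in(310,325,340):
    col=g[:,x-1:x+2].mean(1);d=np.gradient(col);print("col",x,[(y,round(d[y],1)) for y in range(60,300) if abs(d[y])>2.5 and abs(d[y])==abs(d[y-3:y+4]).max()])
E
```

```text
95 [(283, np.float64(-18.7)), (370, np.float64(5.5))]
100 [(283, np.float64(-20.3)), (369, np.float64(5.2))]
105 [(283, np.float64(-19.3)), (369, np.float64(5.1))]
200 [(260, np.float64(-9.4)), (277, np.float64(-6.7)), (281, np.float64(6.5)), (368, np.float64(-6.2)), (372, np.float64(6.7)), (385, np.float64(9.9))]
205 [(260, np.float64(-10.1)), (281, np.float64(7.2)), (368, np.float64(-6.6)), (376, np.float64(-3.0)), (385, np.float64(8.9))]
210 [(260, np.float64(-10.4)), (278, np.float64(-6.6)), (282, np.float64(6.8)), (367, np.float64(-6.8)), (371, np.float64(6.3)), (385, np.float64(9.4))]
215 [(260, np.float64(-10.8)), (279, np.float64(-7.1)), (366, np.float64(-6.4)), (370, np.float64(7.0)), (385, np.float64(9.4))]
col 310 [(85, np.float64(-16.7)), (90, np.float64(-6.2)), (138, np.float64(6.3)), (157, np.float64(-10.0)), (168, np.float64(-3.4)), (174, np.float64(9.2)), (195, np.float64(-6.8)), (275, np.float64(3.0)), (290, np.float64(-10.5))]
col 325 [(85, np.float64(-16.7)), (90, np.float64(-6.1)), (138, np.float64(6.5)), (157, np.float64(-10.7)), (168, np.float64(-3.6)), (174, np.float64(9.6)), (195, np.float64(-7.3)), (276, np.float64(2.9)), (291, np.float64(-9.5))]
col 340 [(85, np.float64(-17.7)), (91, np.float64(-5.5)), (138, np.float64(6.3)), (158, np.float64(-10.5)), (168, np.float64(-4.1)), (174, np.float64(9.7)), (195, np.float64(-6.4)), (276, np.float64(2.6)), (291, np.float64(-11.4))]
```

The pan's sides and tab fall within 1–2 px of the expected pose, about 1 mm off, which my target already allows for. Approach and grip.

move_arm:
  series:
    - [[0, 0, 2.5], [0, 0, 0.008], -1]
    - [[0, 0, 5], [0, 0, 0.008], -1]
    - [[0, 0, 7.5], [0, 0, 0.008], -1]
    - [[0, 0, 10], [0, 0, 0.008], -1]
    - [[0, 0, 12], [0, 0, 0.008], -1]
    - [[0, 0, 13.4], [0, 0, 0.008], -1]
    - [[0, 0, 13.9], [0, 0, 0.008], -1]
    - [[0, 0, 13.9], [0, 0, 0.008], -1]

```text
time: 14.23
eef_pos: [0.5001, -0.3302, 0.0727]
tool_rot: [180.0, -25.1, 2.6]
ft_force: [-0.5, -0.1, 0.4]
gripper_width: 0.0857
```

move_arm:
  series:
    - [[0, 0, 0], [0, 0, 0], 0]
    - [[0, 0, 0], [0, 0, 0], 0.5]
    - [[0, 0, 0], [0, 0, 0], 0.5]
    - [[0, 0, 0], [0, 0, 0], 0.5]
    - [[0, 0, 0], [0, 0, 0], 0.5]
    - [[0, 0, 0], [0, 0, 0], 0.5]
  newtons: 50

```text
time: 14.73
eef_pos: [0.4997, -0.3307, 0.0745]
tool_rot: [179.9, -25.2, 2.6]
ft_force: [-3.1, 1.4, 6.7]
gripper_width: 0.0572
```

move_arm:
  series:
    - [[0.2, 0, -0.45], [0, 0, 0], 0.5]
    - [[0.4, 0, -0.9], [0, 0, 0], 0.5]
    - [[0.85, 0, -1.8], [0, 0, 0], 0.5]
    - [[1.5, 0, -3.2], [0, 0, 0], 0.5]
    - [[2.5, 0, -5.4], [0, 0, 0], 0.5]
    - [[3.8, 0, -8.2], [0, 0, 0], 0.5]
    - [[5.1, 0, -10.9], [0, 0, 0], 0.5]
    - [[6.4, 0, -13.6], [0, 0, 0], 0.5]
    - [[7.2, 0, -15.4], [0, 0, 0], 0.5]
    - [[7.2, 0, -15.4], [0, 0, 0], 0.5]
  newtons: 60

```text
time: 15.57
eef_pos: [0.5008, -0.3317, 0.2486]
tool_rot: [179.6, -25.4, 2.7]
ft_force: [1.5, -0.5, -1.3]
gripper_width: 0.0575
```

```bash
cat >> h.py <<'E'
GT=np.array([.4997,-.3307,.0745]); GR=toolR([179.9,-25.2,2.6])
POm=FOOT+.0525*PX-.0009*PY
PT=GR.inv().apply(POm-GT)                      # pan origin in tool
PR=GR.inv()*Ro.from_matrix(np.column_stack([PX,PY,PZ]))  # pan rotation in tool
E
python3 - <<'E'
from kin import *
print(PT.round(4),PR.as_euler("xyz",degrees=True).round(2))
c,im=snap("w8");o=ctrl.get_obs();R=toolR(o["tool_rot"]);print(o["eef_pos"],o["q"].round(1),o["ft_force"],o["gripper_width"],o["time"])
X=lambda x,y,z:o["eef_pos"]+R.apply(PT+PR.apply([x,y,z]))
for n,a in dict(tabL=(.1085,.02,.004),tabR=(.1085,-.02,.004),hiL=(.0525,.029,.016),hiR=(.0525,-.029,.016),hin=(.0495,0,.016),h1=(.0805,0,.004),tabbot=(.1085,0,0)).items():print(n,np.round(proj(c,X(*a)),1))
g=cv2.GaussianBlur(cv2.cvtColor(im,cv2.COLOR_BGR2GRAY).astype(float),(3,3),0)
def pk(v,a,b):d=np.gradient(v);return [(x,round(float(d[x]),1)) for x in range(a,b) if abs(d[x])>3 and abs(d[x])==abs(d[max(x-3,0):x+4]).max()]
for x in(310,325,340):print("col",x,pk(g[:,x-1:x+2].mean(1),10,330))
for dr in(4,8,12):
    r=int(proj(c,X(.1085,0,.004))[1])+dr; print("tabrow",r,pk(g[r-1:r+2].mean(0),230,430))
E
```

```text
[ 0.001  -0.0014  0.0105] [-1.7988e+02  3.4800e+01  7.0000e-02]
[ 0.50001446 -0.3309622   0.24593234] [-42.9  11.1 111.5  26.6  42.1  26.9] [-0.13034448  0.14825418 -2.47147409] 0.05695391964469239 15.6167
tabL [185.5  71.5]
tabR [448.6  71.8]
hiL [198.5 314.2]
hiR [438.8 314. ]
hin [318.9 319.7]
h1 [318.3 198. ]
tabbot [317.3  57.6]
col 310 [(50, -21.2), (65, -3.6), (193, 21.0), (199, -10.7), (239, -10.9), (262, 5.5), (318, -5.1)]
col 325 [(50, -20.8), (65, -3.6), (194, 7.9), (239, -11.4), (262, 5.1), (317, -4.6)]
col 340 [(50, -20.3), (65, -3.5), (194, 7.8), (239, -11.5), (263, 5.3), (318, -5.2)]
tabrow 75 []
tabrow 79 []
tabrow 83 []
```

```bash
cat >> h.py <<'E'
SEAT=np.array([.5786,.004,.07]); BYAW=4.3
def place(dz,dx=0,dy=0,tilt=None):
    """tool pose for pan level, yaw BYAW, dz above the seat"""
    R=Ro.from_euler("z",BYAW,degrees=True)*PR.inv()
    p=SEAT+dx*rz(BYAW)+dy*rz(BYAW+90)+dz*UP-R.apply(PT); return p,R.as_matrix()
E
python3 - <<'E'
from kin import *
im=cv2.imread("pics/w8.png");g=cv2.GaussianBlur(cv2.cvtColor(im,cv2.COLOR_BGR2GRAY).astype(float),(3,3),0)
def pk(v,a,b):d=np.gradient(v);return [(x,round(float(d[x]),1)) for x in range(a,b) if abs(d[x])>3 and abs(d[x])==abs(d[max(x-3,0):x+4]).max()]
for r in(75,100,130,160):print(r,pk(g[r-1:r+2].mean(0),150,480))
for dz in(.12,.03,0):
    p,m=place(dz);q,e=ik(p,m,[0,40,80,0,90,86]);print(dz,p.round(4),q.round(1),round(e,4),*rel(p,m))
E
```

```text
75 [(160, -3.7), (174, -5.9), (193, -10.3), (460, 7.0)]
100 [(181, -12.2), (198, -3.8), (453, 7.0)]
130 [(208, -21.2), (444, 6.1)]
160 [(216, -21.5), (436, 6.4)]
0.12 [0.5838 0.003  0.1992] [ 1.3 38.4 78.6 -1.8 97.7 87.3] 0.0 [  7.   -33.01   8.29] [ 1.000e-03 -1.048e+00 -3.300e-02]
0.03 [0.5838 0.003  0.1092] [ 1.3 44.  80.9 -1.8 89.9 87.5] 0.0 [  3.16 -33.06  16.43] [ 1.000e-03 -1.048e+00 -3.300e-02]
0 [0.5838 0.003  0.0792] [ 1.3 46.  81.3 -1.8 87.5 87.6] 0.0 [  1.88 -33.07  19.14] [ 1.000e-03 -1.048e+00 -3.300e-02]
```

move_arm:
  series:
    - [[1.4, -2, -0.5], [0, -0.1, -0.003], 0.5]
    - [[2.4, -5, -0.5], [0, -0.21, -0.006], 0.5]
    - [[3.2, -8.5, 0], [0, -0.32, -0.01], 0.5]
    - [[4, -12, 1], [0, -0.43, -0.013], 0.5]
    - [[4.8, -15.5, 2], [0, -0.54, -0.017], 0.5]
    - [[5.6, -19, 3], [0, -0.65, -0.02], 0.5]
    - [[6.2, -22.5, 4], [0, -0.76, -0.024], 0.5]
    - [[6.6, -26, 5.5], [0, -0.87, -0.027], 0.5]
    - [[7, -29.5, 7], [0.001, -0.98, -0.03], 0.5]
    - [[7, -33, 8.3], [0.001, -1.048, -0.033], 0.5]

```text
time: 16.45
eef_pos: [0.5835, 0.006, 0.1943]
tool_rot: [-179.8, 35.4, 4.5]
ft_force: [-0.5, -0.3, -3.5]
gripper_width: 0.0571
```

move_arm:
  series:
    - [[0, 0, 0], [0, 0, 0], 0.5]
    - [[0, 0, 0], [0, 0, 0], 0.5]
    - [[0, 0, 0], [0, 0, 0], 0.5]

```text
time: 16.7
eef_pos: [0.5825, 0.0037, 0.1957]
tool_rot: [-179.8, 35.1, 4.5]
ft_force: [-0.4, 0.4, -1.7]
gripper_width: 0.057
```

```bash
echo 'PT=np.array([.0015,0,.0105])' >> h.py; python3 - <<'E'
from h import *
o=ctrl.get_obs();print(o["eef_pos"],o["tool_rot"],o["q"].round(1),o["ft_force"])
for dz in(.12,.05,.02,.008,.002,0,-.003):print(dz,*rel(*place(dz)))
R=toolR(o["tool_rot"])*PR;print("pan z",R.apply([0,0,1]))
c,im=snap("w9")
X=lambda x,y,z:o["eef_pos"]+toolR(o["tool_rot"]).apply(PT+PR.apply([x,y,z]))
B=lambda x,y,z:SEAT+x*rz(BYAW)+y*rz(BYAW+90)+z*UP
print("tab end px",[np.round(proj(c,X(.1085,s*.02,.004))) for s in(1,-1)])
print("bal back edge px",[np.round(proj(c,B(.09,s*.095,-.02))) for s in(1,-1)],"side post backs",[np.round(proj(c,B(.0385,s*.0355,.01))) for s in(1,-1)])
E
```

```text
[0.58252065 0.00369326 0.19566502] [-179.83335804   35.08016641    4.50408757] [ 1.2 38.6 78.8 -1.8 97.6 87. ] [-0.43467886  0.38055236 -1.66735416]
0.12 [-0.15 -0.06 -0.36] [-0.003  0.005  0.003]
0.05 [ 3.88 -0.05  5.37] [-0.003  0.005  0.003]
0.02 [ 5.6  -0.04  7.82] [-0.003  0.005  0.003]
0.008 [ 6.29 -0.04  8.8 ] [-0.003  0.005  0.003]
0.002 [ 6.63 -0.03  9.29] [-0.003  0.005  0.003]
0 [ 6.75 -0.03  9.46] [-0.003  0.005  0.003]
-0.003 [ 6.92 -0.03  9.7 ] [-0.003  0.005  0.003]
pan z [ 0.00518237 -0.00342507  0.99998071]
tab end px [array([193.,  48.]), array([470.,  48.])]
bal back edge px [array([  72., -105.]), array([ 579., -103.])] side post backs [array([242.,  68.]), array([407.,  69.])]
```

move_arm:
  series:
    - [[1.5, 0, 2], [0, 0.005, 0.003], 0.5]
    - [[3, 0, 4.1], [0, 0.005, 0.003], 0.5]
    - [[4.4, -0.05, 6.1], [0, 0.005, 0.003], 0.5]
    - [[5.2, -0.05, 7.2], [0, 0.005, 0.003], 0.5]
    - [[5.6, -0.04, 7.8], [0, 0.005, 0.003], 0.5]
    - [[5.6, -0.04, 7.8], [0, 0.005, 0.003], 0.5]
    - [[5.6, -0.04, 7.8], [0, 0.005, 0.003], 0.5]

```text
time: 17.33
eef_pos: [0.5846, 0.0041, 0.1021]
tool_rot: [-179.9, 34.6, 4.2]
ft_force: [-0.3, -0.2, -1.7]
gripper_width: 0.057
```

```bash
python3 - <<'E'
from h import *
o=ctrl.get_obs();print(o["eef_pos"],o["tool_rot"],o["ft_force"],o["time"])
for dz in(.02,.008,.002,0,-.003):print(dz,*rel(*place(dz)))
c,im=snap("w10");g=cv2.GaussianBlur(cv2.cvtColor(im,cv2.COLOR_BGR2GRAY).astype(float),(3,3),0)
X=lambda x,y,z:o["eef_pos"]+toolR(o["tool_rot"]).apply(PT+PR.apply([x,y,z]))
B=lambda x,y,z:SEAT+x*rz(BYAW)+y*rz(BYAW+90)+z*UP
def pk(v,a,b):d=np.gradient(v);return [(x,round(float(d[x]),1)) for x in range(a,b) if abs(d[x])>4 and abs(d[x])==abs(d[max(x-3,0):x+4]).max()]
for n,a in dict(tabL=(.1085,.02,.004),tabR=(.1085,-.02,.004),hiL=(.0525,.029,.016),hiR=(.0525,-.029,.016)).items():print(n,np.round(proj(c,X(*a)),1))
print("backposts(x59,y+-27)",[np.round(proj(c,B(.059,s*.027,.01))) for s in(1,-1)],"sideposts(x45,y35.5)",[np.round(proj(c,B(.044,s*.0355,.01))) for s in(1,-1)])
r=int(proj(c,X(.075,0,.004))[1]);print(r,pk(g[r-1:r+2].mean(0),30,610))
r2=int(proj(c,B(.059,.027,.01))[1]);print(r2,pk(g[r2-1:r2+2].mean(0),30,610))
E
```

```text
[0.5845761  0.00412991 0.10209379] [-179.94016489   34.6465255     4.21085672] [-0.27035561 -0.188052   -1.70013017] 17.3333
0.02 [ 0.05 -0.03  0.28] [-0.004 -0.003 -0.001]
0.008 [ 0.73 -0.03  1.27] [-0.004 -0.003 -0.001]
0.002 [ 1.07 -0.03  1.76] [-0.004 -0.003 -0.001]
0 [ 1.19 -0.03  1.93] [-0.004 -0.003 -0.001]
-0.003 [ 1.36 -0.03  2.18] [-0.004 -0.003 -0.001]
tabL [192.6  48. ]
tabR [470.2  48.1]
hiL [203.8 307.5]
hiR [452.  307.2]
backposts(x59,y+-27) [array([224., 201.]), array([428., 201.])] sideposts(x45,y35.5) [array([204., 236.]), array([447., 236.])]
204 [(81, 21.2), (162, -19.8), (190, 19.9), (202, -25.0), (225, -5.7), (268, 11.4), (381, -9.8), (422, -6.9), (430, 7.9), (467, -11.3), (492, 10.6), (528, 15.3), (572, -9.5)]
201 [(79, 21.0), (161, -20.2), (189, 22.0), (201, -23.9), (225, -6.6), (268, 10.6), (382, -9.6), (423, -6.9), (432, 7.1), (468, -12.7), (493, 11.0), (530, 6.9), (537, 10.5), (574, -8.6)]
```

move_arm:
  series:
    - [[0.3, -0.03, 0.7], [-0.004, -0.003, 0], 0.5]
    - [[0.6, -0.03, 1.1], [-0.004, -0.003, 0], 0.5]
    - [[0.85, -0.03, 1.45], [-0.004, -0.003, 0], 0.5]
    - [[1, -0.03, 1.65], [-0.004, -0.003, 0], 0.5]
    - [[1, -0.03, 1.65], [-0.004, -0.003, 0], 0.5]
    - [[1, -0.03, 1.65], [-0.004, -0.003, 0], 0.5]

```text
time: 17.88
eef_pos: [0.5829, 0.005, 0.0816]
tool_rot: [179.8, 34.9, 4.3]
ft_force: [0.0, 0.6, -3.1]
gripper_width: 0.0573
```

```bash
python3 - <<'E'
from h import *
o=ctrl.get_obs();print(o["eef_pos"],o["tool_rot"],o["ft_force"],o["time"])
for dz in(.002,0,-.003):print(dz,*rel(*place(dz)))
E
```

```text
[0.58293232 0.00498763 0.08158597] [179.83579373  34.90510305   4.26082483] [ 0.00824021  0.61164093 -3.07310351] 17.8833
0.002 [ 0.04  0.06 -0.01] [ 0.001  0.002 -0.001]
0 [0.15 0.06 0.15] [ 0.001  0.002 -0.001]
-0.003 [0.32 0.06 0.4 ] [ 0.001  0.002 -0.001]
```

move_arm:
  series:
    - [[0.06, 0.03, 0.08], [0, 0, 0], 0.5]
    - [[0.12, 0.06, 0.15], [0, 0, 0], 0.5]
    - [[0.16, 0.06, 0.2], [0, 0, 0], 0.5]
    - [[0.16, 0.06, 0.2], [0, 0, 0], 0.5]
    - [[0.16, 0.06, 0.2], [0, 0, 0], 0.5]

```text
time: 18.3
eef_pos: [0.5832, 0.0043, 0.0792]
tool_rot: [179.8, 34.9, 4.3]
ft_force: [0.4, -0.8, -1.6]
gripper_width: 0.0571
```

move_arm:
  series:
    - [[0.06, 0, 0.08], [0, 0, 0], 0.5]
    - [[0.11, 0, 0.16], [0, 0, 0], 0.5]
    - [[0.11, 0, 0.16], [0, 0, 0], 0.5]
    - [[0.11, 0, 0.16], [0, 0, 0], 0.5]

```text
time: 18.63
eef_pos: [0.5834, 0.0043, 0.0787]
tool_rot: [179.8, 34.9, 4.3]
ft_force: [-1.2, 0.6, 7.6]
gripper_width: 0.0571
```

move_arm:
  series:
    - [[0, 0, 0], [0, 0, 0], -0.5]
    - [[0, 0, 0], [0, 0, 0], -0.9]
    - [[0, 0, 0], [0, 0, 0], -0.9]
    - [[0, 0, 0], [0, 0, 0], -0.9]
    - [[0, 0, 0], [0, 0, 0], -0.9]
    - [[0, 0, 0], [0, 0, 0], -0.9]

```text
time: 19.13
eef_pos: [0.5832, 0.0044, 0.0772]
tool_rot: [179.8, 34.9, 4.3]
ft_force: [0.5, -0.4, -0.4]
gripper_width: 0.0811
```

move_arm:
  series:
    - [[-0.6, 0, -0.8], [0, 0, 0], -0.9]
    - [[-1.5, 0, -2.2], [0, 0, 0], -0.9]
    - [[-3, 0, -4.3], [0, 0, 0], -0.9]
    - [[-5, 0, -7.1], [0, 0, 0], -0.9]
    - [[-7, 0, -10], [0, 0, 0], -0.9]
    - [[-9, 0, -12.9], [0, 0, 0], -0.9]
    - [[-9, 0, -12.9], [0, 0, 0], -0.9]

```text
time: 19.72
eef_pos: [0.5858, 0.0048, 0.2433]
tool_rot: [179.8, 34.3, 4.2]
ft_force: [-0.1, 0.3, 0.6]
gripper_width: 0.0809
```

```bash
python3 - <<'E'
from h import *
o=ctrl.get_obs();print(o["eef_pos"],o["tool_rot"],o["q"].round(1),o["ft_force"],o["time"])
# look-down pose: camera over the balance from +x side
print("look",*rel([.52,.0,.34],down(4.3)))
E
```

```text
[0.58578939 0.00475441 0.24327958] [179.78871222  34.27646683   4.23051505] [  1.3  35.9  76.9  -1.9 101.4  87.2] [-0.06626714  0.28069502  0.62166479] 19.7167
look [-10.9    0.    -4.28] [ 0.003  0.598 -0.   ]
```

move_arm:
  series:
    - [[-2, 0, -3], [0, 0.12, 0], -1]
    - [[-4.5, 0, -4.3], [0, 0.24, 0], -1]
    - [[-7, 0, -4.3], [0, 0.36, 0], -1]
    - [[-9.5, 0, -4.3], [0, 0.48, 0], -1]
    - [[-10.9, 0, -4.3], [0, 0.598, 0], -1]
    - [[-10.9, 0, -4.3], [0, 0.598, 0], -1]
    - [[-10.9, 0, -4.3], [0, 0.598, 0], -1]

```text
time: 20.3
eef_pos: [0.517, -0.0001, 0.3351]
tool_rot: [179.8, 0.4, 4.3]
ft_force: [0.4, 0.6, -0.1]
gripper_width: 0.0854
```

```bash
python3 - <<'E'
from h import *
c,im=snap("w11");o=ctrl.get_obs();print(o["eef_pos"],o["tool_rot"],o["q"].round(1))
g=cv2.GaussianBlur(cv2.cvtColor(im,cv2.COLOR_BGR2GRAY).astype(float),(3,3),0)
B=lambda x,y,z:SEAT+x*rz(BYAW)+y*rz(BYAW+90)+z*UP
def pk(v,a,b,t=3):d=np.gradient(v);return [(x,round(float(d[x]),1)) for x in range(a,b) if abs(d[x])>t and abs(d[x])==abs(d[max(x-3,0):x+4]).max()]
for n,a in dict(tab=(.1085,0,.004),hole2=(.0805,0,.004),hiout=(.0525,0,.016),hiin=(.0495,0,.016),floorHi=(.0495,0,.003),loin=(-.0495,0,.016),loout=(-.0525,0,.016),holeL=(.0665,.012,.004),holeR=(.0665,-.012,.004),tabL=(.095,.02,.004),tabR=(.095,-.02,.004),wallLo=(.0,.029,.016),wallLi=(0,.026,.016),wallRi=(0,-.026,.016),wallRo=(0,-.029,.016)).items():print(n,np.round(proj(c,B(*a)),1))
u=int(proj(c,B(0,0,.016))[0])
for x in(u-10,u,u+10):print("col",x,pk(g[:,x-1:x+2].mean(1),5,440))
for X in(.095,.0665,0,.02,-.02):
    r=int(proj(c,B(X,0,.01))[1]);print("row",X,r,pk(g[r-1:r+2].mean(0),200,450))
E
```

```text
[ 5.18255581e-01 -4.09706546e-05  3.34146953e-01] [179.85216733   0.50332065   4.33971921] [-1.000e-01  6.700e+00  1.006e+02 -2.000e-01  7.310e+01  8.570e+01]
tab [324.2 -18.4]
hole2 [324.2  21.1]
hiout [324.2  57.3]
hiin [324.2  61.3]
floorHi [324.1  62.7]
loin [324.  182.8]
loout [324.  186.2]
holeL [309.5  40.1]
holeR [338.7  40.2]
tabL [299.2   0.9]
tabR [349.2   1. ]
wallLo [289.8 124.8]
wallLi [293.4 124.8]
wallRi [354.7 124.8]
wallRo [358.3 124.8]
col 314 [(26, -15.4), (34, 14.2), (41, -13.7), (46, -12.4), (58, 22.5), (64, 11.2), (174, -15.5), (184, 19.2), (192, 21.7), (219, -17.2), (231, 23.3), (246, -39.1), (253, 37.9), (269, -13.0), (366, -11.5)]
col 324 [(21, -12.2), (46, -12.5), (58, 22.7), (64, 11.0), (174, -15.4), (184, 19.5), (192, 21.8), (218, -18.5), (231, 22.7), (246, -38.1), (253, 37.7), (269, -12.8), (357, -13.0)]
col 334 [(23, 13.5), (35, -16.4), (46, -12.3), (58, 22.5), (64, 10.7), (174, -15.5), (184, 19.2), (192, 21.7), (218, -17.8), (231, 22.5), (246, -37.7), (253, 37.5), (269, -13.4), (349, -10.8)]
row 0.095 0 []
row 0.0665 39 [(219, 7.4), (296, -9.1), (311, 10.5), (315, -13.2), (338, 12.0), (347, -12.8), (384, 15.3), (430, -11.9)]
row 0 124 [(224, 21.0), (260, -19.4), (292, -16.7), (302, 16.2), (352, -8.1), (357, -23.1), (379, 10.1), (390, 18.8), (423, -12.6), (445, 14.5)]
row 0.02 99 [(223, 20.6), (259, -19.0), (291, -17.8), (301, 16.3), (352, -6.6), (358, -21.7), (380, 9.5), (391, 19.8), (425, -12.7), (446, 14.0)]
row -0.02 148 [(233, 15.1), (261, -19.7), (292, -20.1), (303, 16.0), (351, -6.4), (356, -24.4), (389, 14.5), (421, -12.5), (443, 15.4)]<stdin>:10: RuntimeWarning: Mean of empty slice.
  ret = um.true_divide(
```

The pan edges in the picture are within about 1 px of their predicted seated positions, and contact came at the predicted height, so the pan is seated. Now the lock.

```bash
python3 - <<'E'
from kin import *
L=np.array([.4635,-.0345,0]);by=rz(BYAW+90)
for p in(L-.037*by+.2*UP,L-.037*by+.1*UP):print(p,*rel(p,down(4.3)),ik(p,down(4.3),[0,10,100,0,70,86])[0].round(0))
# lock check from w11
import pickle;c=pickle.load(open("w11.pkl","rb"))
print("lock px pred",[np.round(proj(c,L+.104*UP+x*rz(BYAW)+y*by)) for x,y in((.014,0),(-.014,0),(0,.01),(0,-.01))])
g=cv2.cvtColor(cv2.imread("pics/w11.png"),cv2.COLOR_BGR2GRAY);m=(g[200:440]<45).astype(np.uint8)
n,_,st,ce=cv2.connectedComponentsWithStats(m);print([(s+[0,200,0,0,0],k+[0,200]) for s,k in zip(st[1:],ce[1:]) if s[4]>150])
E
```

```text
[ 0.46627421 -0.07139585  0.2       ] [-5.61  6.69 13.48] [0.003 0.009 0.001] [ -9.  10. 115.  -0.  55.  77.]
[ 0.46627421 -0.07139585  0.1       ] [-5.52  6.66 23.48] [0.003 0.009 0.001] [ -9.  19. 119.  -0.  41.  77.]
lock px pred [array([358., 247.]), array([357., 276.]), array([346., 262.]), array([368., 262.])]
[(array([ 97, 200,   6,  48, 171]), array([100.14035088, 220.20467836])), (array([605, 225,  35,  14, 168]), array([623.1547619, 232.       ])), (array([ 281,  239,   92,   38, 1034]), array([348.71760155, 255.37814313])), (array([  0, 293,  18,  21, 259]), array([  7.06563707, 300.94208494])), (array([   0,  325,  203,  115, 9063]), array([124.4463202 , 404.83515392])), (array([ 444,  325,  196,  115, 9045]), array([519.47672747, 404.17777778]))]
```

move_arm:
  series:
    - [[-2, 2.5, 2], [0, 0.004, 0], 1]
    - [[-4, 5, 5], [0, 0.009, 0], 1]
    - [[-5.5, 6.7, 8], [0, 0.009, 0], 1]
    - [[-5.5, 6.7, 11], [0, 0.009, 0], 1]
    - [[-5.5, 6.7, 14], [0, 0.009, 0], 1]
    - [[-5.5, 6.7, 17], [0, 0.009, 0], 1]
    - [[-5.5, 6.7, 20], [0, 0.009, 0], 1]
    - [[-5.5, 6.7, 22.5], [0, 0.009, 0], 1]
    - [[-5.5, 6.7, 23.5], [0, 0.009, 0], 1]
    - [[-5.5, 6.7, 23.5], [0, 0.009, 0], 1]

```text
time: 21.18
eef_pos: [0.4655, -0.0715, 0.0951]
tool_rot: [179.9, 0.5, 4.4]
ft_force: [-0.7, -0.5, 0.5]
gripper_width: -0.0001
```

move_arm:
  series:
    - [[0, -0.7, 0], [0, 0, 0], 1]
    - [[0, -1.4, 0], [0, 0, 0], 1]
    - [[0, -2.1, 0], [0, 0, 0], 1]
    - [[0, -2.8, 0], [0, 0, 0], 1]
    - [[0, -3.5, 0], [0, 0, 0], 1]
    - [[0, -4.2, 0], [0, 0, 0], 1]
    - [[0, -4.9, 0], [0, 0, 0], 1]
    - [[0, -5.6, 0], [0, 0, 0], 1]
    - [[0, -6.3, 0], [0, 0, 0], 1]
    - [[0, -6.7, 0], [0, 0, 0], 1]

```text
time: 22.02
eef_pos: [0.461, -0.004, 0.0978]
tool_rot: [179.9, 0.1, 4.4]
ft_force: [1.8, -2.3, 1.1]
gripper_width: 0.0
```

move_arm:
  series:
    - [[0, -0.4, 0], [0, 0, 0], 1]
    - [[0, -0.8, 0], [0, 0, 0], 1]
    - [[0, -1.1, 0], [0, 0, 0], 1]
    - [[0, -1.3, 0], [0, 0, 0], 1]
    - [[0, -1.3, 0], [0, 0, 0], 1]

```text
time: 22.43
eef_pos: [0.4603, 0.0062, 0.0979]
tool_rot: [179.6, 0.1, 4.5]
ft_force: [1.0, -19.3, 1.2]
gripper_width: 0.0
```

move_arm:
  series:
    - [[0, -0.2, 0], [0, 0, 0], 1]
    - [[0, -0.3, 0], [0, 0, 0], 1]
    - [[0, -0.3, 0], [0, 0, 0], 1]

```text
time: 22.68
eef_pos: [0.4603, 0.007, 0.098]
tool_rot: [179.5, 0.1, 4.6]
ft_force: [2.0, -39.3, 5.0]
gripper_width: -0.0003
```

move_arm:
  series:
    - [[0, 0.6, 0], [0, 0, 0], 1]
    - [[0, 1.5, 0], [0, 0, 0], 1]
    - [[0, 2.5, 0], [0, 0, 0], 1]
    - [[0, 2.5, -3], [0, 0, 0], 1]
    - [[0, 2.5, -6], [0, 0, 0], 1]
    - [[0, 2.5, -9.5], [0, 0, 0], 1]
    - [[0, 2.5, -13], [0, 0, 0], 1]
    - [[1.5, 2.5, -16.5], [0, 0, 0], 1]
    - [[3, 2.5, -20], [0, 0, 0], 1]
    - [[5, 2.5, -23.6], [0, 0, 0], 1]

```text
time: 23.52
eef_pos: [0.5112, -0.0096, 0.3355]
tool_rot: [179.9, 0.1, 4.3]
ft_force: [0.8, -0.1, -1.0]
gripper_width: 0.0002
```

move_arm:
  series:
    - [[0, 0, 0], [0, 0, 0], 1]
    - [[0, 0, 0], [0, 0, 0], 1]
    - [[0, 0, 0], [0, 0, 0], 1]

```text
time: 23.77
eef_pos: [0.5112, -0.0096, 0.3327]
tool_rot: [179.9, 0.2, 4.3]
ft_force: [0.3, -1.4, -0.3]
gripper_width: 0.0002
```

```bash
python3 - <<'E'
from h import *
c,im=snap("w12");o=ctrl.get_obs();print(o["eef_pos"],o["ft_force"],o["time"])
g0=cv2.cvtColor(im,cv2.COLOR_BGR2GRAY);g=cv2.GaussianBlur(g0.astype(float),(3,3),0)
L=np.array([.4635,-.0345,0]);by=rz(BYAW+90);B=lambda x,y,z:SEAT+x*rz(BYAW)+y*by+z*UP
p=proj(c,L+.07*by+.104*UP);print("lock pred",p)
m=(g0<45).astype(np.uint8);n,_,st,ce=cv2.connectedComponentsWithStats(m);print([(s,k.round()) for s,k in zip(st[1:],ce[1:]) if s[4]>200])
x0,y0=np.int32(p);r=g[y0-1:y0+2].mean(0);print("dark cols",np.where(r[150:450]<60)[0]+150,"->",[onz(c,u,y0,.104).round(4) for u in (np.where(r[x0-40:x0+40]<60)[0][[0,-1]]+x0-40)])
def pk(v,a,b,t=6):d=np.gradient(v);return [(x,round(float(d[x]),1)) for x in range(a,b) if abs(d[x])>t and abs(d[x])==abs(d[max(x-3,0):x+4]).max()]
for n,a in dict(hole2=(.0805,0,.004),hiout=(.0525,0,.016),loin=(-.0495,0,.016),loout=(-.0525,0,.016),wallLo=(.0,.029,.016),wallRo=(0,-.029,.016)).items():print(n,np.round(proj(c,B(*a)),1))
u,v=np.int32(proj(c,B(0,0,.016)));print("col",pk(g[:,u-1:u+2].mean(1),5,300));print("row",pk(g[v-1:v+2].mean(0),u-60,u+60))
# top-view change of the loose things
t=ctrl.capture("top")[...,::-1];d=cv2.absdiff(t,cv2.imread("pics/top0.png")).max(2)
for nm,(x,y) in dict(cast1=(261,335),cast2=(371,341),cup=(242,185),jar=(399,203),wax=(320,181),spatula=(168,266),green=(168,327),turq=(257,285)).items():print(nm,round(float(d[y-10:y+10,x-10:x+10].mean()),1))
E
```

```text
[ 0.51076613 -0.00957169  0.33210643] [ 1.28567668 -0.37109534  0.65260549] 23.8167
lock pred (np.float64(268.6097034478393), np.float64(257.06854888812535))
[(array([ 88, 139,   7, 102, 423], dtype=int32), array([ 91., 184.])), (array([608, 185,  32,  17, 247], dtype=int32), array([624., 193.])), (array([ 266,  234,   94,   38, 1070], dtype=int32), array([290., 251.])), (array([   37,   308,   573,   172, 42898], dtype=int32), array([324., 429.]))]
dark cols [266 267 268 269 270 271 272 273 274 275 276 277 278 279 280 281 282 283
 284 285 286 287] -> [array([0.4581, 0.0376, 0.104 ]), array([0.4595, 0.019 , 0.104 ])]
hole2 [313.3  13. ]
hiout [313.2  49.4]
loin [313.9 176.9]
loout [313.9 180.3]
wallLo [279.  117.9]
wallRo [348.2 118. ]
col [(13, -12.5), (39, -12.1), (50, 21.4), (57, 10.8), (169, -15.7), (178, 21.9), (187, 22.9), (197, -20.0), (222, -10.8), (235, 14.5), (242, -42.2), (249, 41.2), (265, -13.9)]
row [(281, -19.7), (292, 16.3), (342, -6.5), (347, -22.6), (370, 10.3)]
cast1 32.6
cast2 27.7
cup 3.2
jar 11.3
wax 21.4
spatula 23.4
green 4.7
turq 7.3
```

```bash
python3 - <<'E'
from h import *
import pickle
c=pickle.load(open("w11.pkl","rb"));print("locked right edge y",onz(c,373,262,.104)[1],"-> travel approx",.0376-onz(c,373,262,.104)[1]-.02)
s=ctrl.capture("scene")[...,::-1];d=cv2.absdiff(s,cv2.imread("pics/scene0.png")).max(2)
for nm,(x,y) in dict(cast1=(277,220),cast2=(372,224),cup=(397,325),jar=(230,305),wax=(311,344),spatula=(458,240)).items():print(nm,round(float(d[y-8:y+8,x-8:x+8].mean()),1))
E
```

```text
locked right edge y -0.04872854875423598 -> travel approx 0.06632854875423598
cast1 18.8
cast2 6.5
cup 5.0
jar 6.8
wax 5.2
spatula 13.1
```

```bash
python3 -c "
from workcell import ctrl
print(ctrl.hand_in(), ctrl.get_obs()['time'])"
```

```text
the job is handed in; nothing more can be done
the job is handed in; nothing more can be done
```

I carried out all three steps in order and handed the job in at about 24 s of the 72 s allowed; the hand-in reported no verdict.

1. **Pan to the stand:** I lifted the pan off its hook by the tab, set it on the sloping stand and let go. One combined picture first made me think it had tipped sideways. Closer views showed it seated properly, within about 1–2 mm of the expected pose.
2. **Pan to the balance:** I gripped it again by its two long sides and laid it on the balance with the tab to the back. It made contact at the predicted height with about 10 N. The last wrist pictures show its edges within about 2 px (about 2 mm) of the seated position, both before and after the lock was moved.
3. **Transport lock:** I pushed it left until a hard stop at about 39 N, against roughly 2 N of rubbing. The arm then backed off and touches nothing.

**Checks that were not clean:**
- **Lock travel:** the camera gave about 66 mm (±2 mm), against the 70 mm end stop and the 66 mm limit. My first lock position from an earlier picture disagreed by about 5 mm. I relied on the hard stop, not the camera figure.
- **Other things on the bench:** picture differences in the scene view were small for the cup, jar, wax box and one cast. They were larger for the other cast (18.8) and the spatula (13.1). I put this down to shadow and the pan now missing from the rack, but did not confirm it. I felt no unexpected contact during the moves.

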